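# Sanitise both faces of the small cutting boards on the UV flatbed

## Task

Sanitise both faces of the small cutting boards lying on the UV flatbed (there may be two or three). First, with all boards as they lie, white face up, twist the start knob clockwise fully to its stop and let it spring back for the first pass; then turn every board over so that it lies flat on the glass with its green face up, let go of them all, and finally twist the knob fully to its stop once more and let it spring back. Leave the salt shaker, the mug and the egg cup where they stand.

Things in the scene. Friction and masses are not known exactly. Their poses are not given: they have to be found in the camera images.
- flatbed: UV flatbed sanitiser, fixed, a low box. Origin: under the centre of its bed, on the worktop; z up, x away from the control panel, y along it. Bed 180 (x) by 310 (y) mm: black frame, flush dark blue glass, no rim, top 25 mm above the worktop. The white control panel, 64 mm (x) by 310, as high as the bed, adjoins its -x side; the start knob stands in its middle, 121 mm from the bed's centre
- bed_center (a point): centre of the glass bed's upper face, 25 mm above the worktop, axes as flatbed. The boards start in a row along y, about 98 mm apart, their long sides roughly along x
- start_knob (a joint): spring-return start knob on the control panel: 0 at rest (home), grows clockwise seen from above, hard stop at 1.2 rad. A spring of 0.12 N m/rad turns it home when released; about 0.15 N m holds it at the stop
- knob_grip (a point): grip point on the knob's vertical axis, 48 mm above the worktop. The knob is a black bar 46 mm long, 14 mm wide, its top 63 mm and its underside 29 mm above the worktop (a thin 42 mm disc below is only for looks). At rest the bar lies along the flatbed's x, orange mark towards the glass; the point turns with it, its x along the bar
- board_a: small rigid cutting board, 80 (x) by 46 (y) by 15 (z) mm, 50 to 100 g, a plain slab with a white face at +z and a green face at -z (each with a thin groove line and a dark spot near the +x end). Origin: centre of the green face; so z points up while white is up and down when green is up. It can stand by itself on a short end. Absent in some runs
- board_a_center (a point): middle of that board, 7.5 mm from either face, axes as the board
- board_b: small rigid cutting board, 80 (x) by 46 (y) by 15 (z) mm, 50 to 100 g, a plain slab with a white face at +z and a green face at -z (each with a thin groove line and a dark spot near the +x end). Origin: centre of the green face; so z points up while white is up and down when green is up. It can stand by itself on a short end. Absent in some runs
- board_b_center (a point): middle of that board, 7.5 mm from either face, axes as the board
- board_c: small rigid cutting board, 80 (x) by 46 (y) by 15 (z) mm, 50 to 100 g, a plain slab with a white face at +z and a green face at -z (each with a thin groove line and a dark spot near the +x end). Origin: centre of the green face; so z points up while white is up and down when green is up. It can stand by itself on a short end. Absent in some runs
- board_c_center (a point): middle of that board, 7.5 mm from either face, axes as the board
- salt: salt shaker, 44 mm wide, 90 mm tall, bystander left of the flatbed; origin under its centre
- mug: white mug with a flower, 88 x 119 x 99 mm, bystander far left; origin under its centre
- egg_cup: wooden egg cup, 45 mm wide, 56 mm tall, bystander right of the flatbed; origin under its centre

How it is judged:
By the outcome, as a careful person would: the job done as asked, in the order asked, and still so for the second after the job is handed in, with the robot touching nothing.
Of board_a, board_b, board_c only 2 to 3 are there at a start; the rules pass over those that are not, and their reading is None.
At some moment in a run one of board_a, board_b, board_c may be knocked a few centimetres aside while the robot is not near it.
Once in a run the grip may slacken for a moment while it holds something.
It also fails if it takes over 210 s, if anything falls off the work surface, if the arm or the gripper's body presses on something with over 40 N, if the wrist force passes 120 N, or if a joint passes its speed limit or range.

## Robot

A 6-joint arm with a two-finger parallel gripper is mounted at the origin on a cart in front of the work surface, level with it; the furniture and walls round the work are solid. World frame = base frame: x ahead of the robot, y to its left, z up, the work surface at z = 0. Lengths are in m, angles in rad, forces in N, time in s.
With the tool pointing down it reaches from about 0.35 to 0.8 m from the base axis. Payload 7.3 kg.
Tool frame: the origin (TCP) lies between the finger pads; the fingertips stand 25 mm ahead of it and the grasp point (between the pads) lies 6 mm ahead of it; z points along the fingers, y is the line along which they close (so a half turn about z gives the same grasp; the last joint's range is limited). The gripper opens to 85 mm and grips with 20 to 120 N. Pads are 22 mm wide; open, the fingers measure 114 mm over their backs; the gripper's body (76 mm by 85 mm) begins 54 mm behind the grasp point. The pads swing forward as they close: fully open they stand 13 mm farther back than shut.
Start: joints at [-1.397, 0.342, 1.524, -0, 1.275, -0.146], TCP at [0.165, -0.498, 0.256] pointing down, gripper open.
Joint ranges: [-2.53, 2.53], [-0.77, 2.02], [0.04, 2.7], [-1, 4.14], [0.28, 2.66], [-3.11, 3.11]. Speed limits (rad/s): [2.57, 2.57, 3.14, 3.14, 3.14, 3.14].

## Interface

Orientations are given as [roll, pitch, yaw] about the fixed x, y, z axes, in that order (R = Rz(yaw) Ry(pitch) Rx(roll)).
In Python, from plant import state, snapshot, camera_info, sign_off, look_for, silhouettes gives the robot as it stands.
- The arm moves only by the tool drive_tool, never from a script. Its argument "increments" is one flat list of numbers, 7 for each row, row after row: the closure, from 0 (fully open) to 1 (shut), then the shift along the tool's x, y, z scaled (see below), then the turn, a rotation vector about the tool's x, y, z scaled (see below). In form: [gripper, dx, dy, dz, wx, wy, wz, gripper, dx, dy, dz, wx, wy, wz, ...]. A call has 1 to 20 rows; each row shifts and turns the commanded pose from where the row before left it, along the tool's axes as they then stand; what a row does not reach is not made up. The controller multiplies each number of a shift by 0.4 m and each number of a turn by 5 degrees. A row lasts 1/10 s, in which the tool goes at most 50 mm and 8.59 degrees, less where a joint would pass 70% of its speed; a pose out of reach is approached as far as the arm can. A call with a number of a shift or a turn outside -1 to 1 is refused whole. A call with a gripper value outside its range is refused whole. The fingers move at their own pace and stop on an object; the grip force is fixed at half the most. Time passes only in rows, so rows that do not move let the fingers close. It gives the time, the measured TCP pose, the force, the opening and the grip force at its end, in the units of the state.
- state(): the state, without advancing time (a new reading comes with each control period).
- snapshot(name): name is "scene" or "top" or "wrist"; returns (picture, depth): 384x512x3 uint8, red, green, blue; 384x512 float32, m along the optical axis (not along the pixel's ray), 0 where there is no reading.
- camera_info(name): a dict with "mtx" (3x3 intrinsics, pixels), "rvec" (rotation vector, rad) and "tvec" (3), from world to camera coordinates, as OpenCV has them; the wrist camera has in their place "mount" (4x4, takes a point from camera to tool coordinates, whose origin is the TCP and whose axes are the flange's). Camera axes: x right, y down, z forward; pixel columns grow to the right and rows downward; lengths in m; the calibration is good to about 2 mm. The wrist camera is an equidistant fisheye: a pixel r from the principal point sees the ray r / f radians off the axis. A picture is of the moment at which its call begins: read the wrist's pose just before it. camera_info takes no time and is no camera call.
- sign_off(): hands the job in; it is judged then, once.
Trained networks look in the newest picture that a camera, given by its name, has taken for a name from the list of things; names that differ only in an ending like _2 or _b are one class to them, and where a whole thing is asked for, a point or a joint stands for the part that bears it (a point fixed in the world has none). Each returns a list of dicts, best first, with "score" (0 to 1); they miss things now and then, are a little off and sometimes report something else, mostly with a low value. They report only what shows in the picture. A call takes as long as a camera call.
- look_for(thing, camera): "box" ([left, top, width, height] in pixels, round what is visible of it).
- silhouettes(thing, camera): "mask" (384x512 bool, what is visible of it) and "box" ([left, top, width, height] in pixels, round what is visible of it).
The state is a dict: "time": time; "qpos": joint angles; "joint_velocities": joint speeds; "joint_torque": joint torques, N m; "ee_pos": TCP position; "orientation": TCP orientation; "contact_force": force on the tool from outside, world axes, zero at the start; "wrist_torque": the same for the moment, N m; "opening": finger opening in m; "gripper_force": force on a finger pad.
Only numpy, scipy, OpenCV 4.12 (cv2) and the standard library are available. Lean on these libraries where they do the work, as an engineer would, in place of code of your own. Each camera call takes 0.05 s, during which the arm holds its last target. There are 200 camera calls.

## Working session

There is one attempt and no reset: what is moved stays moved. The work goes in short steps, Python scripts to look and compute and a tool call to move; the robot and the scene stay as the last step left them, time stands still between calls to the robot, and variables do not carry over. Pictures are saved under pics/ and viewed, at most 14 in all, crops included, and the job is handed in when it is done.

Besides the shell and the picture viewer there is one more tool, called after "Emit:" in YAML: its name, and indented under it one key for each argument. drive_tool: Moves the arm, as the interface text tells. Its arguments: {"type":"object","properties":{"increments":{"type":"array"}},"required":["increments"]}

```bash
ls; mkdir -p pics
python3 - <<'E'
from plant import *
import cv2
print(state())
for n in ("top","scene"):
    p,d=snapshot(n); cv2.imwrite(f"pics/{n}0.png",p[:,:,::-1]); print(n,camera_info(n))
print(camera_info("wrist"))
E
```

```text
pics
{'time': 0.0, 'qpos': array([-1.39700599e+00,  3.42705469e-01,  1.52505877e+00,  2.06897387e-05,
        1.27539413e+00, -1.46009946e-01]), 'joint_velocities': array([ 0.00117206, -0.00117707,  0.00123373,  0.00185659,  0.00070637,
       -0.00041717]), 'joint_torque': array([ 5.64061538e-04, -4.33677864e+01, -2.46011549e+01, -1.50565816e-04,
        7.87834550e-03,  5.19279126e-06]), 'ee_pos': array([ 0.16500331, -0.49799698,  0.25562032]), 'orientation': array([-3.14004648e+00, -2.47371952e-04,  3.19794055e-01]), 'contact_force': array([ 0.52388877,  0.12594474, -0.27733211]), 'wrist_torque': array([-0.01813126, -0.02570392, -0.01452687]), 'gripper_force': 0.0, 'opening': 0.08551188315688228}
top {'mtx': array([[463.19399188,   0.        , 260.86180824],
       [  0.        , 463.19399188, 186.45907415],
       [  0.        ,   0.        ,   1.        ]]), 'rvec': array([ 2.06508972, -2.13862678,  0.09384541]), 'tvec': array([-0.08613675,  0.52416045,  1.74269577])}
scene {'mtx': array([[370.12817267,   0.        , 250.04015001],
       [  0.        , 370.12817267, 187.48875132],
       [  0.        ,   0.        ,   1.        ]]), 'rvec': array([ 1.96074542, -1.04671065,  0.56655813]), 'tvec': array([-0.37700425,  0.25135434,  1.02890918])}
{'mtx': array([[297.31863964,   0.        , 257.8017986 ],
       [  0.        , 297.31863964, 195.51432885],
       [  0.        ,   0.        ,   1.        ]]), 'mount': array([[ 4.00813809e-04, -9.53857356e-01, -3.00259862e-01,
         7.63439863e-02],
       [ 9.99999549e-01,  1.23680032e-04,  9.41985779e-04,
         2.48089759e-04],
       [-8.61383914e-04, -3.00260104e-01,  9.53856975e-01,
        -1.18147582e-01],
       [ 0.00000000e+00,  0.00000000e+00,  0.00000000e+00,
         1.00000000e+00]])}
```

View pics/top0.png

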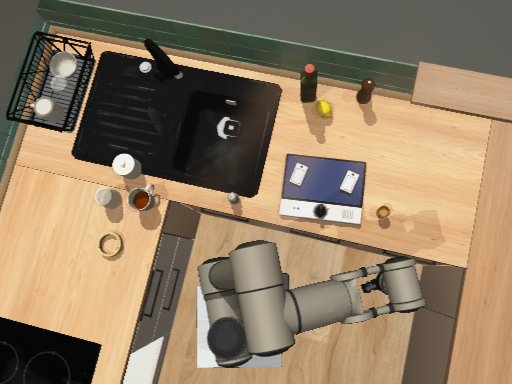

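View pics/scene0.png

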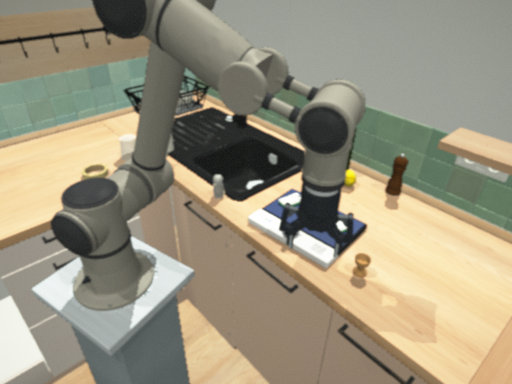

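The top view shows two white boards on the glass at about (298,174) and (349,181), and the knob at (321,211). The salt shaker is at (233,197), the mug at (141,199) and the egg cup at (383,212). The scene view agrees, with the arm partly hiding the bed. Next I'll write helpers and measure coarsely from the top.

```bash
cat > h.py <<'E'
import numpy as np, cv2
from scipy.spatial.transform import Rotation as R
from scipy.linalg import logm, expm
from plant import *
def tool():
    s=state(); T=np.eye(4); T[:3,:3]=R.from_euler('xyz',s['orientation']).as_matrix(); T[:3,3]=s['ee_pos']; return T
def rays(cam,uv,T=None):
    """camera centre and world ray directions of pixels uv (n,2); T = wrist tool pose at the picture"""
    c=camera_info(cam); K=c['mtx']; uv=np.asarray(uv,float).reshape(-1,2)
    m=(uv-K[:2,2])/[K[0,0],K[1,1]]
    if cam=='wrist':
        r=np.linalg.norm(m,axis=1)+1e-12
        d=np.c_[m*(np.sin(r)/r)[:,None],np.cos(r)]; M=T@c['mount']; return M[:3,3],d@M[:3,:3].T
    Q=cv2.Rodrigues(c['rvec'])[0]; return -Q.T@c['tvec'],np.c_[m,np.ones(len(m))]@Q
def onplane(cam,uv,z,T=None):
    o,d=rays(cam,uv,T); return (o+d*((z-o[2])/d[:,2])[:,None])[:,:2]
def rect(pts):
    """centre, (long,short), yaw of the long side in (-pi/2,pi/2] of planar metric points"""
    (c,(w,h),a)=cv2.minAreaRect((np.asarray(pts)*1000).astype(np.float32)); a=np.radians(a)
    if w<h: w,h,a=h,w,a+np.pi/2
    a=(a+np.pi/2)%np.pi-np.pi/2
    return np.array(c)/1000,(w,h),a
def pose(g,heading,lean):
    """tool pose with grasp point g; tool x heading (rad); lean>0 raises tool x (tool z points along heading), <0 lowers it"""
    c,s=np.cos(heading),np.sin(heading); H=np.array([c,s,0]); Z=np.array([0,0,1.])
    z=np.sin(lean)*H-np.cos(lean)*Z; x=np.cos(lean)*H+np.sin(lean)*Z
    T=np.eye(4); T[:3,:3]=np.c_[x,np.cross(z,x),z]; T[:3,3]=np.asarray(g)-.006*z; return T
def rows(T0,T1,n):
    """row numbers (scaled) of a screw path in n equal rows"""
    d=expm(np.real(logm(np.linalg.inv(T0)@T1))/n)
    return np.round(np.r_[d[:3,3]/.4,np.degrees(R.from_matrix(d[:3,:3]).as_rotvec())/5],4)
def step(T,row,n=1):
    D=np.eye(4); D[:3,:3]=R.from_rotvec(np.radians(np.array(row[3:])*5)).as_matrix(); D[:3,3]=np.array(row[:3])*.4
    for _ in range(n): T=T@D
    return T
def plan(*segs,T0=None):
    """segs (pose,n): print rounded rows, chaining from the rounded results"""
    T=tool() if T0 is None else T0
    for P,n in segs:
        r=rows(T,P,n); T=step(T,r,n); print(n,'x',list(map(float,r)))
    return T
E
python3 - <<'E'
from h import *
p,d=snapshot('top')
for t in ('flatbed','board_a','knob_grip','salt','egg_cup'):
    for m in silhouettes(t,'top')[:4]:
        ys,xs=np.nonzero(m['mask']); 
        z={'flatbed':.025,'board_a':.04,'knob_grip':.063,'salt':.09,'egg_cup':.05}[t]
        w=onplane('top',np.c_[xs,ys],z); print(t,round(m['score'],2),np.round(m['box']),rect(w))
E
```

```text
flatbed 0.97 [277. 153.  88.  72.] (array([ 0.50710565, -0.33896066]), (308.7419128417969, 242.93292236328125), np.float64(1.415571053182429))
board_a 0.81 [290. 165.  15.  20.] (array([ 0.56310541, -0.24750922]), (79.41415405273438, 47.419769287109375), np.float64(-0.4377588352364832))
board_a 0.55 [339. 172.  17.  20.] (array([ 0.52439764, -0.4378624 ]), (77.6739273071289, 45.14332580566406), np.float64(-0.5228854479003209))
knob_grip 0.46 [318. 205.   8.   9.] (array([ 0.41632422, -0.32310632]), (40.12421417236328, 38.512657165527344), np.float64(0.5526671788965136))
salt 0.48 [378. 210.   8.   6.] (array([ 0.40213013, -0.54782391]), (47.011348724365234, 40.09214782714844), np.float64(1.534667617130773))
salt 0.19 [339. 170.  19.  25.] (array([ 0.51750763, -0.43237122]), (79.17849731445312, 42.7096061706543), np.float64(-0.47143763643481584))
egg_cup 0.66 [378. 208.  13.  11.] (array([ 0.4061637 , -0.55522607]), (47.95269012451172, 41.063140869140625), np.float64(1.5328468138934852))
```

Run:
```python
from h import *
K=[.419,-.325]
plan((pose([*K,.20],-.155,0),12))
```

```text
12 x [0.0568, -0.0308, 0.0105, -0.0002, -0.0, 0.4534]
```

Emit:
drive_tool:
  increments: [0, 0.0568, -0.0308, 0.0105, 0, 0, 0.4534, 0, 0.0568, -0.0308, 0.0105, 0, 0, 0.4534, 0, 0.0568, -0.0308, 0.0105, 0, 0, 0.4534, 0, 0.0568, -0.0308, 0.0105, 0, 0, 0.4534, 0, 0.0568, -0.0308, 0.0105, 0, 0, 0.4534, 0, 0.0568, -0.0308, 0.0105, 0, 0, 0.4534, 0, 0.0568, -0.0308, 0.0105, 0, 0, 0.4534, 0, 0.0568, -0.0308, 0.0105, 0, 0, 0.4534, 0, 0.0568, -0.0308, 0.0105, 0, 0, 0.4534, 0, 0.0568, -0.0308, 0.0105, 0, 0, 0.4534, 0, 0.0568, -0.0308, 0.0105, 0, 0, 0.4534, 0, 0.0568, -0.0308, 0.0105, 0, 0, 0.4534, 0, 0, 0, 0, 0, 0, 0, 0, 0, 0, 0, 0, 0, 0]

```text
time: 1.8
ee_pos: [0.4188, -0.3249, 0.2057]
orientation: [-3.142, 0.001, -0.153]
contact_force: [0.3, 0.4, -0.6]
opening: 0.0853
gripper_force: 0.0
```

```bash
cat >> h.py <<'E'
def see(name=None,things=(('board_a',.04),('knob_grip',.063),('flatbed',.025))):
    T=tool(); p,d=snapshot('wrist')
    if name: cv2.imwrite(f'pics/{name}.png',p[:,:,::-1])
    for t,z in things:
        for m in silhouettes(t,'wrist')[:4]:
            if m['score']<.3: continue
            ys,xs=np.nonzero(m['mask']); c,wh,a=rect(onplane('wrist',np.c_[xs,ys],z,T))
            col=p[m['mask']].mean(0).round()
            print(t,round(m['score'],2),np.round(m['box']),c.round(4),np.round(wh),round(a,3),col)
    return p,d,T
E
python3 -c "
from h import *
see('w1')"
```

```text
board_a 0.8 [324.  24.  65.  85.] [ 0.524  -0.4395] [81. 49.] -0.483 [215. 214. 212.]
board_a 0.74 [129.  15.  64.  80.] [ 0.5615 -0.2518] [81. 50.] -0.455 [215. 217. 218.]
knob_grip 0.75 [241. 161.  36.  54.] [ 0.4218 -0.3288] [47. 37.] 0.335 [73. 66. 62.]
flatbed 0.94 [120.   0. 282. 214.] [ 0.5006 -0.3386] [308. 240.] 1.421 [118. 122. 141.]
```

View pics/w1.png

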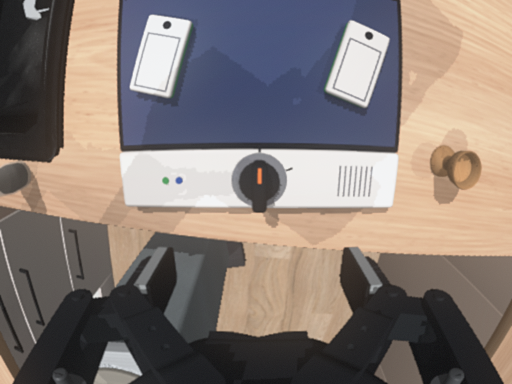

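The wrist view shows boards at (160,57) and (357,63), dark spots at the far end, and the knob bar at about (260,187) with its orange mark towards the glass. The panel corners are at about (122,151), (397,151), (125,207) and (392,208). I'll use these to refine the knob position.

Run:
```python
from h import *
T=tool()
c=onplane('wrist',[(122,150),(398,150),(124,207),(392,208)],.025,T); print(c)
print('bed-panel edge yaw',np.arctan2(*(c[0]-c[1])[::-1])-np.pi/2, 'len',np.linalg.norm(c[0]-c[1]),np.linalg.norm(c[2]-c[3]),'panel centre',c.mean(0))
print('mark ends on top',onplane('wrist',[(260,169),(260,185)],.063,T))
p,d=snapshot('wrist')
r=p[140:225,215:305]; cv2.imwrite('pics/k1.png',cv2.resize(r[:,:,::-1],None,fx=6,fy=6,interpolation=cv2.INTER_NEAREST))
yaw=-.155
kc=c.mean(0)
plan((pose([*kc,.050],yaw,0),8))
```

```text
[[ 0.47487411 -0.1857731 ]
 [ 0.42844848 -0.48333223]
 [ 0.41085407 -0.16982943]
 [ 0.36182829 -0.47393289]]
bed-panel edge yaw -0.15477369697197862 len 0.3011590484142405 0.3080299448447581 panel centre [ 0.41900123 -0.32821691]
mark ends on top [[ 0.4368421  -0.33131   ]
 [ 0.42209227 -0.32902716]]
8 x [0.0004, 0.0007, 0.0469, 0.0006, -0.0004, -0.0014]
```

View pics/k1.png

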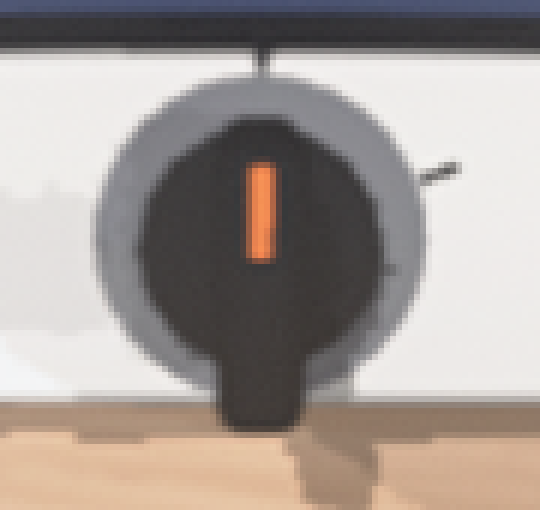

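The crop shows the knob bar centred at about column 258.4, running from row 160 to row 212, with the end-of-travel mark at the right (about 70° clockwise).

Run:
```python
from h import *
T=tool()
a=onplane('wrist',[(258.5,160),(258.3,212)],.063,T); print(a,a.mean(0),np.linalg.norm(a[0]-a[1]),np.arctan2(*(a[0]-a[1])[::-1]))
print(onplane('wrist',[(258.3,179.5)],.028,T))
kc=.5*a.mean(0)+.5*onplane('wrist',[(258.3,179.5)],.028,T)[0]; print(kc)
plan((pose([*kc,.050],-.155,0),8))
```

```text
[[ 0.44525868 -0.33125217]
 [ 0.39645053 -0.32344044]] [ 0.42085461 -0.3273463 ] 0.049429335408030135 -0.15870383382440978
[[ 0.41865412 -0.32700542]]
[ 0.41975436 -0.32717586]
8 x [0.0005, 0.0004, 0.0469, 0.0006, -0.0004, -0.0014]
```

Emit:
drive_tool:
  increments: [0, 0.0005, 0.0004, 0.0469, 0, 0, 0, 0, 0.0005, 0.0004, 0.0469, 0, 0, 0, 0, 0.0005, 0.0004, 0.0469, 0, 0, 0, 0, 0.0005, 0.0004, 0.0469, 0, 0, 0, 0, 0.0005, 0.0004, 0.0469, 0, 0, 0, 0, 0.0005, 0.0004, 0.0469, 0, 0, 0, 0, 0.0005, 0.0004, 0.0469, 0, 0, 0, 0, 0.0005, 0.0004, 0.0469, 0, 0, 0, 1, 0, 0, 0, 0, 0, 0, 1, 0, 0, 0, 0, 0, 0, 1, 0, 0, 0, 0, 0, 0, 1, 0, 0, 0, 0, 0, 0, 1, 0, 0, 0, 0, 0, 0, 1, 0, 0, 0, 0, 0, 0, 1, 0, 0, 0, 0, 0, 0, 1, 0, 0, 0, 0, 0, 0, 1, 0, 0, 0, 0, 0, 0, 1, 0, 0, 0, 0, 0, 0]

```text
time: 3.85
ee_pos: [0.4206, -0.3264, 0.0569]
orientation: [3.141, -0.001, -0.155]
contact_force: [-0.7, 3.0, 6.9]
opening: 0.0131
gripper_force: 58.8
```

Emit:
drive_tool:
  increments: [1, 0, 0, 0, 0, 0, 0.9, 1, 0, 0, 0, 0, 0, 0.9, 1, 0, 0, 0, 0, 0, 0.9, 1, 0, 0, 0, 0, 0, 0.9, 1, 0, 0, 0, 0, 0, 0.9, 1, 0, 0, 0, 0, 0, 0.9, 1, 0, 0, 0, 0, 0, 0.9, 1, 0, 0, 0, 0, 0, 0.9, 1, 0, 0, 0, 0, 0, 0.9, 1, 0, 0, 0, 0, 0, 0.9, 1, 0, 0, 0, 0, 0, 0.9, 1, 0, 0, 0, 0, 0, 0.9, 1, 0, 0, 0, 0, 0, 0.9, 1, 0, 0, 0, 0, 0, 0.9, 1, 0, 0, 0, 0, 0, 0.9, 1, 0, 0, 0, 0, 0, 0.6, 1, 0, 0, 0, 0, 0, 0.3, 1, 0, 0, 0, 0, 0, 0, 1, 0, 0, 0, 0, 0, 0]

```text
time: 5.75
ee_pos: [0.4189, -0.3281, 0.0569]
orientation: [3.139, -0.003, -1.407]
contact_force: [-9.1, -5.9, 6.5]
opening: 0.0134
gripper_force: 64.7
```

```bash
python3 -c "
from h import *
s=state(); print(s['orientation'],s['wrist_torque'],s['contact_force'],s['opening'],s['qpos'])"
```

```text
[ 3.13875822e+00 -2.69883758e-03 -1.40745263e+00] [-0.82499365  1.56610139  1.26794936] [-9.10019823 -5.86764298  6.46044461] 0.01335581547273436 [-0.80641533  0.59699707  1.73761801 -0.00535333  0.80636174  2.17554146]
```

Emit:
drive_tool:
  increments: [0, 0, 0, 0, 0, 0, 0, 0, 0, 0, 0, 0, 0, 0, 0, 0, 0, 0, 0, 0, 0, 0, 0, 0, 0, 0, 0, 0, 0, 0, 0, 0, 0, 0, 0, 0, 0, 0, 0, 0, 0, 0, 0, 0, 0, 0, 0, 0, 0, 0, 0, 0, 0, 0, 0, 0, 0, 0, 0, -0.05, 0, 0, 0, 0, 0, 0, -0.08, 0, 0, 0, 0, 0, 0, -0.08, 0, 0, -0.9, 0, 0, 0, -0.08, 0, 0, -1, 0, 0, 0, -0.08, 0, 0, -1, 0, 0, 0, 0, 0, 0, -1, 0, 0, 0, 0, 0, 0, -1, 0, 0, 0, 0, 0, 0, -1, 0, 0, 0, 0, 0, 0, -1, 0, 0, 0, 0, 0, 0, -1, 0, 0, 0, 0, 0, 0, -1, 0, 0, 0, 0, 0, 0, -1]

```text
time: 7.75
ee_pos: [0.4201, -0.3265, 0.2038]
orientation: [-3.142, 0.0, -0.544]
contact_force: [0.7, -0.7, -0.2]
opening: 0.0854
gripper_force: 0.0
```

Run:
```python
from h import *
p,d,T=see('w2')
cv2.imwrite('pics/w2.png',p[:,:,::-1])
```

```text
board_a 0.82 [276.   1.  54.  76.] [ 0.5218 -0.4385] [75. 48.] -0.482 [218. 216. 215.]
board_a 0.68 [95. 64. 52. 84.] [ 0.5604 -0.2531] [80. 52.] -0.443 [214. 216. 216.]
knob_grip 0.68 [240. 163.  38.  52.] [ 0.4224 -0.3274] [46. 37.] -0.835 [72. 64. 61.]
flatbed 0.92 [ 65.   0. 333. 252.] [ 0.5029 -0.3415] [308. 244.] 1.404 [120. 123. 141.]
```

View pics/w2.png

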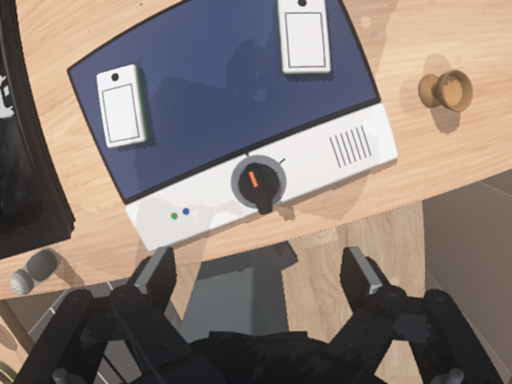

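The knob is back home and both boards are still in place. Next I'll pick board A from above.

Run:
```python
from h import *
A=[.561,-.2525]; h=-.45
plan((pose([*A,.12],h,0),7),(pose([*A,.047],h,0),5))
```

```text
7 x [0.0311, -0.0476, 0.0278, 0.0, 0.0001, -0.1638]
5 x [0.0, 0.0, 0.0365, 0.0, 0.0, 0.0]
```

Emit:
drive_tool:
  increments: [0, 0.0311, -0.0476, 0.0278, 0, 0, -0.1638, 0, 0.0311, -0.0476, 0.0278, 0, 0, -0.1638, 0, 0.0311, -0.0476, 0.0278, 0, 0, -0.1638, 0, 0.0311, -0.0476, 0.0278, 0, 0, -0.1638, 0, 0.0311, -0.0476, 0.0278, 0, 0, -0.1638, 0, 0.0311, -0.0476, 0.0278, 0, 0, -0.1638, 0, 0.0311, -0.0476, 0.0278, 0, 0, -0.1638, 0, 0, 0, 0.0365, 0, 0, 0, 0, 0, 0, 0.0365, 0, 0, 0, 0, 0, 0, 0.0365, 0, 0, 0, 0, 0, 0, 0.0365, 0, 0, 0, 0, 0, 0, 0.0365, 0, 0, 0, 0, 0, 0, 0, 0, 0, 0, 1, 0, 0, 0, 0, 0, 0, 1, 0, 0, 0, 0, 0, 0, 1, 0, 0, 0, 0, 0, 0, 1, 0, 0, 0, 0, 0, 0, 1, 0, 0, 0, 0, 0, 0, 1, 0, 0, 0, 0, 0, 0, 1, 0, 0, 0, 0, 0, 0]

```text
time: 9.95
ee_pos: [0.5615, -0.2526, 0.0543]
orientation: [3.141, -0.003, -0.448]
contact_force: [-0.8, -0.8, 6.1]
opening: 0.044
gripper_force: 62.2
```

Run:
```python
from h import *
s=state(); print(s['opening'],s['gripper_force'],s['qpos'])
C=[.539,-.346]; h=1.2
T=plan((pose([.561,-.2525,.09],-.45,0),2),(pose([*C,.075],h,0),20),(pose([*C,.048],h,0),3))
```

```text
0.04404234354268763 62.17875123023987 [-5.47086486e-01  7.15097817e-01  1.48960784e+00 -1.13213242e-04
  9.34286767e-01  1.47146350e+00]
2 x [-0.0005, 0.0002, -0.0521, 0.002, -0.0148, 0.0133]
20 x [-0.0072, 0.0114, 0.0019, -0.0, 0.0, -0.9454]
3 x [0.0, -0.0002, 0.0223, -0.0, -0.0, 0.0001]
```

Emit:
drive_tool:
  increments: [1, 0, 0, -0.052, 0, 0, 0, 1, 0, 0, -0.052, 0, 0, 0, 1, -0.0072, 0.0114, 0.0019, 0, 0, -0.9454, 1, -0.0072, 0.0114, 0.0019, 0, 0, -0.9454, 1, -0.0072, 0.0114, 0.0019, 0, 0, -0.9454, 1, -0.0072, 0.0114, 0.0019, 0, 0, -0.9454, 1, -0.0072, 0.0114, 0.0019, 0, 0, -0.9454, 1, -0.0072, 0.0114, 0.0019, 0, 0, -0.9454, 1, -0.0072, 0.0114, 0.0019, 0, 0, -0.9454, 1, -0.0072, 0.0114, 0.0019, 0, 0, -0.9454, 1, -0.0072, 0.0114, 0.0019, 0, 0, -0.9454, 1, -0.0072, 0.0114, 0.0019, 0, 0, -0.9454, 1, -0.0072, 0.0114, 0.0019, 0, 0, -0.9454, 1, -0.0072, 0.0114, 0.0019, 0, 0, -0.9454, 1, -0.0072, 0.0114, 0.0019, 0, 0, -0.9454, 1, -0.0072, 0.0114, 0.0019, 0, 0, -0.9454, 1, -0.0072, 0.0114, 0.0019, 0, 0, -0.9454, 1, -0.0072, 0.0114, 0.0019, 0, 0, -0.9454, 1, -0.0072, 0.0114, 0.0019, 0, 0, -0.9454, 1, -0.0072, 0.0114, 0.0019, 0, 0, -0.9454]

```text
time: 11.95
ee_pos: [0.5338, -0.3365, 0.0808]
orientation: [-3.141, 0.0, 1.041]
contact_force: [0.6, 0.1, -0.2]
opening: 0.044
gripper_force: 61.5
```

Emit:
drive_tool:
  increments: [1, -0.0072, 0.0114, 0.0019, 0, 0, -0.9454, 1, -0.0072, 0.0114, 0.0019, 0, 0, -0.9454, 1, 0, 0, 0, 0, 0, 0, 1, 0, 0, 0.022, 0, 0, 0, 1, 0, 0, 0.022, 0, 0, 0, 1, 0, 0, 0.022, 0, 0, 0, 1, 0, 0, 0, 0, 0, 0, 1, 0, 0, 0, 0, 0, 0]

```text
time: 12.75
ee_pos: [0.539, -0.3455, 0.0531]
orientation: [-3.141, 0.0, 1.202]
contact_force: [-1.6, 1.5, 5.1]
opening: 0.0442
gripper_force: 65.8
```

Run:
```python
from h import *
s=state(); print(s['opening'],s['gripper_force'],s['contact_force'],s['ee_pos'],s['orientation'],s['time'],s['qpos'])
```

```text
0.04424639423063855 65.78447699546814 [-1.59506102  1.50006587  5.10867312] [ 0.53901008 -0.34546289  0.05312056] [-3.14127691e+00  5.96206348e-05  1.20181588e+00] 12.75 [-6.89515268e-01  7.54048467e-01  1.40822361e+00 -1.87971323e-04
  9.79601465e-01 -3.20430020e-01]
```

Run:
```python
from h import *
h=1.202; t=np.array([np.cos(h),np.sin(h)]); B=np.array([.539,-.3455]); q=np.pi/4
g=B+.018*t
plan((pose([*B,.11],h,0),2),(pose([*g,.12],h,-q),10),(pose([*g,.048],h,-q),4))
```

```text
2 x [-0.0001, -0.0, -0.0786, -0.0018, 0.0003, -0.0011]
10 x [0.0046, -0.0, -0.004, 0.0, -0.9, 0.0]
4 x [0.0319, -0.0, 0.0319, 0.0, 0.0, 0.0]
```

Emit:
drive_tool:
  increments: [0, 0, 0, 0, 0, 0, 0, 0, 0, 0, 0, 0, 0, 0, 0, 0, 0, 0, 0, 0, 0, 0, 0, 0, 0, 0, 0, 0, 0, 0, 0, -0.0786, 0, 0, 0, 0, 0, 0, -0.0786, 0, 0, 0, 0, 0.0046, 0, -0.004, 0, -0.9, 0, 0, 0.0046, 0, -0.004, 0, -0.9, 0, 0, 0.0046, 0, -0.004, 0, -0.9, 0, 0, 0.0046, 0, -0.004, 0, -0.9, 0, 0, 0.0046, 0, -0.004, 0, -0.9, 0, 0, 0.0046, 0, -0.004, 0, -0.9, 0, 0, 0.0046, 0, -0.004, 0, -0.9, 0, 0, 0.0046, 0, -0.004, 0, -0.9, 0, 0, 0.0046, 0, -0.004, 0, -0.9, 0, 0, 0.0046, 0, -0.004, 0, -0.9, 0, 0, 0, 0, 0, 0, 0, 0]

```text
time: 14.45
ee_pos: [0.5474, -0.3232, 0.1224]
orientation: [-3.137, 0.786, 1.208]
contact_force: [0.6, 0.3, -0.7]
opening: 0.0851
gripper_force: 0.0
```

Run:
```python
from h import *
s=state(); print(s['qpos'].round(3),s['ee_pos'],s['orientation'])
see()
h=1.202; t=np.array([np.cos(h),np.sin(h)]); B=np.array([.539,-.3455]); q=np.pi/4
g=B+.018*t
plan((pose([*g,.048],h,-q),4))
p,d=snapshot('scene'); cv2.imwrite('pics/s1.png',cv2.resize(p[130:300,180:400,::-1],None,fx=3,fy=3))
```

```text
[-0.331  0.767  1.434 -0.878  1.165  0.493] [ 0.5473791  -0.32319463  0.12239977] [-3.13695435  0.78581216  1.20826182]
board_a 0.87 [236. 191.  93.  35.] [ 0.5291 -0.4297] [80. 69.] -0.48 [212. 226. 213.]
board_a 0.85 [219. 101.  79.  89.] [ 0.541 -0.34 ] [92. 46.] 1.206 [192. 198. 191.]
knob_grip 0.56 [ 83. 153.  52.  55.] [ 0.4435 -0.3091] [92. 37.] 0.587 [76. 69. 66.]
flatbed 0.75 [  0.   0. 402. 229.] [ 0.4733 -0.3341] [307. 305.] 1.415 [105. 110. 133.]
4 x [0.0323, -0.0003, 0.0317, 0.0012, -0.004, -0.0026]
```

View pics/s1.png

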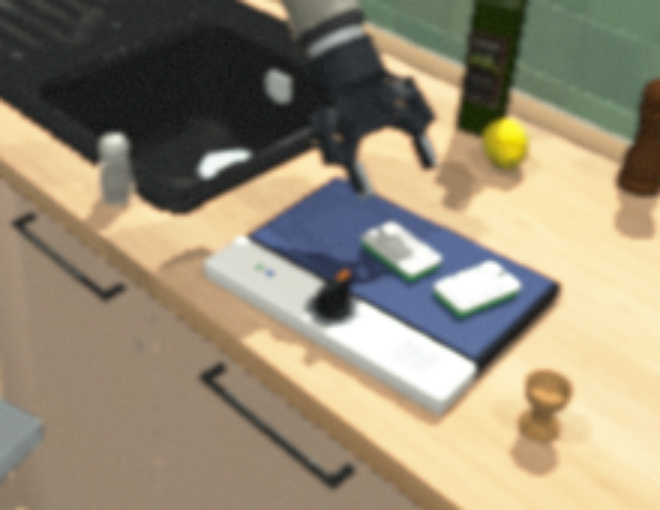

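The scene view shows the gripper leaning from the sink side, the moved board at the middle of the bed (400,250) and the second board at (478,285).

Emit:
drive_tool:
  increments: [0, 0.0323, 0, 0.0317, 0, 0, 0, 0, 0.0323, 0, 0.0317, 0, 0, 0, 0, 0.0323, 0, 0.0317, 0, 0, 0, 0, 0.0323, 0, 0.0317, 0, 0, 0, 0, 0, 0, 0, 0, 0, 0, 1, 0, 0, 0, 0, 0, 0, 1, 0, 0, 0, 0, 0, 0, 1, 0, 0, 0, 0, 0, 0, 1, 0, 0, 0, 0, 0, 0, 1, 0, 0, 0, 0, 0, 0, 1, 0, 0, 0, 0, 0, 0, 1, 0, 0, 0, 0, 0, 0]

```text
time: 15.9
ee_pos: [0.5482, -0.3245, 0.0532]
orientation: [3.139, 0.786, 1.201]
contact_force: [0.8, 2.0, 6.2]
opening: 0.0437
gripper_force: 61.6
```

Run:
```python
from h import *
s=state(); print(s['contact_force'],s['qpos'].round(3),s['joint_velocities'].round(2))
T=tool(); q=np.pi/4; h=1.202
t=np.array([np.cos(h),np.sin(h),0]); B=np.array([.539,-.3455,.0325])
M=np.eye(4); M[:3,:3]=np.c_[t,np.cross([0,0,1],t),[0,0,1]]; M[:3,3]=B   # board mid, x=u,z=n(white)
rel=np.linalg.inv(T)@M; np.save('rel.npy',rel); print(rel.round(3))
# lift, swing to standing: u up, n = -t
S=np.eye(4); S[:3,:3]=np.c_[[0,0,1],np.cross(-t,[0,0,1]),-t]; S[:3,3]=[.539,-.3455,.025+.04+.002]
up=T.copy(); up[2,3]+=.05
tgt=S@np.linalg.inv(rel); hi=tgt.copy(); hi[2,3]+=.02
plan((up,2),(hi,20),(tgt,2)); print(tgt.round(3))
```

```text
[0.77050313 1.9802428  6.17408232] [-0.333  0.867  1.458 -0.927  1.085  0.605] [ 0. -0. -0. -0. -0.  0.]
[[ 0.707 -0.001 -0.708 -0.002]
 [ 0.001 -1.     0.002 -0.001]
 [-0.708 -0.002 -0.707  0.031]
 [ 0.     0.     0.     1.   ]]
2 x [-0.0442, 0.0001, -0.0442, -0.0, -0.0, 0.0]
20 x [-0.0061, 0.0, -0.0007, 0.0008, 0.9, 0.002]
2 x [-0.0176, 0.0001, 0.0179, -0.0001, -0.0, -0.0002]
[[ 0.256  0.932  0.257  0.532]
 [ 0.66  -0.363  0.658 -0.365]
 [ 0.707  0.001 -0.708  0.09 ]
 [ 0.     0.     0.     1.   ]]
```

Emit:
drive_tool:
  increments: [1, -0.0442, 0, -0.0442, 0, 0, 0, 1, -0.0442, 0, -0.0442, 0, 0, 0, 1, -0.0061, 0, -0.0007, 0.0008, 0.9, 0.002, 1, -0.0061, 0, -0.0007, 0.0008, 0.9, 0.002, 1, -0.0061, 0, -0.0007, 0.0008, 0.9, 0.002, 1, -0.0061, 0, -0.0007, 0.0008, 0.9, 0.002, 1, -0.0061, 0, -0.0007, 0.0008, 0.9, 0.002, 1, -0.0061, 0, -0.0007, 0.0008, 0.9, 0.002, 1, -0.0061, 0, -0.0007, 0.0008, 0.9, 0.002, 1, -0.0061, 0, -0.0007, 0.0008, 0.9, 0.002, 1, -0.0061, 0, -0.0007, 0.0008, 0.9, 0.002, 1, -0.0061, 0, -0.0007, 0.0008, 0.9, 0.002, 1, -0.0061, 0, -0.0007, 0.0008, 0.9, 0.002, 1, -0.0061, 0, -0.0007, 0.0008, 0.9, 0.002, 1, -0.0061, 0, -0.0007, 0.0008, 0.9, 0.002, 1, -0.0061, 0, -0.0007, 0.0008, 0.9, 0.002, 1, -0.0061, 0, -0.0007, 0.0008, 0.9, 0.002, 1, -0.0061, 0, -0.0007, 0.0008, 0.9, 0.002, 1, -0.0061, 0, -0.0007, 0.0008, 0.9, 0.002, 1, -0.0061, 0, -0.0007, 0.0008, 0.9, 0.002]

```text
time: 17.9
ee_pos: [0.5328, -0.3616, 0.1112]
orientation: [-3.141, -0.631, 1.199]
contact_force: [0.6, -0.0, -0.9]
opening: 0.0441
gripper_force: 61.0
```

Emit:
drive_tool:
  increments: [1, -0.0061, 0, -0.0007, 0.0008, 0.9, 0.002, 1, -0.0061, 0, -0.0007, 0.0008, 0.9, 0.002, 1, 0, 0, 0, 0, 0, 0, 1, 0, 0, 0, 0, 0, 0]

```text
time: 18.3
ee_pos: [0.5313, -0.3653, 0.108]
orientation: [-3.138, -0.784, 1.196]
contact_force: [-0.2, 0.0, -0.4]
opening: 0.0442
gripper_force: 61.1
```

Run:
```python
from h import *
s=state(); print(s['opening'],s['contact_force'],s['qpos'].round(3))
p,d,T=see('w3')
print(T.round(3))
p2,d2=snapshot('scene'); im=cv2.resize(p2[130:300,200:380,::-1],None,fx=2,fy=2)
a=np.zeros((384,512+360,3),np.uint8); a[:,:512]=p[:,:,::-1]; a[:340,512:]=im
cv2.imwrite('pics/w3.png',cv2.resize(a,(800,352)))
```

```text
0.04416167584936355 [-0.19086154  0.03670858 -0.42430353] [-0.988  0.917  1.141  0.614  1.601 -0.763]
board_a 0.67 [206. 210. 103.  66.] [ 0.5456 -0.3287] [76. 50.] -0.372 [147. 167. 151.]
knob_grip 0.88 [ 63. 269.  60.  42.] [ 0.4231 -0.3307] [53. 26.] -0.002 [76. 65. 59.]
flatbed 0.97 [ 60. 111. 338. 273.] [ 0.5008 -0.3183] [264. 257.] 1.382 [115. 119. 142.]
flatbed 0.69 [ 62. 275.  60.  38.] [ 0.4027 -0.318 ] [63. 30.] -0.033 [75. 63. 57.]
flatbed 0.3 [206. 210. 104.  67.] [ 0.5474 -0.3239] [82. 55.] -0.373 [147. 167. 150.]
[[ 0.259  0.932  0.255  0.531]
 [ 0.659 -0.364  0.658 -0.365]
 [ 0.706 -0.002 -0.708  0.108]
 [ 0.     0.     0.     1.   ]]
```

View pics/w3.png

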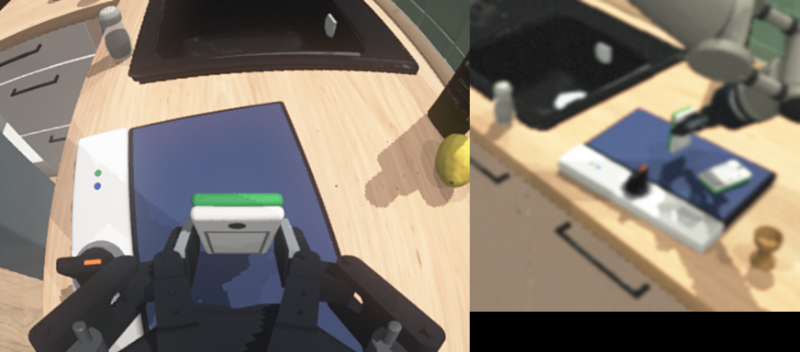

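The board is held standing, white towards the gripper, upright at wrist pixel (238,220) in the combined view. Now I'll lower it to the glass.

Emit:
drive_tool:
  increments: [1, -0.0155, 0, 0.0155, 0, 0, 0, 1, -0.0155, 0, 0.0155, 0, 0, 0, 1, -0.0015, 0, 0.0015, 0, 0, 0, 1, 0, 0, 0, 0, 0, 0]

```text
time: 18.95
ee_pos: [0.5314, -0.3649, 0.0896]
orientation: [-3.138, -0.786, 1.197]
contact_force: [1.1, 0.7, -0.1]
opening: 0.0434
gripper_force: 61.1
```

Emit:
drive_tool:
  increments: [1, -0.0015, 0, 0.0015, 0, 0, 0, 1, 0, 0, 0, 0, 0, 0]

```text
time: 19.15
ee_pos: [0.5316, -0.3652, 0.0893]
orientation: [-3.14, -0.785, 1.198]
contact_force: [0.1, -0.0, -0.1]
opening: 0.0442
gripper_force: 61.1
```

Emit:
drive_tool:
  increments: [1, -0.0015, 0, 0.0015, 0, 0, 0, 1, -0.001, 0, 0.001, 0, 0, 0, 1, 0, 0, 0, 0, 0, 0]

```text
time: 19.45
ee_pos: [0.5316, -0.3652, 0.0889]
orientation: [-3.141, -0.786, 1.199]
contact_force: [-2.9, -0.1, 4.8]
opening: 0.044
gripper_force: 61.5
```

Emit:
drive_tool:
  increments: [0.5, 0, 0, 0, 0, 0, 0, 0.5, 0, 0, 0, 0, 0, 0, 0.3, 0, 0, 0, 0, 0, 0, 0.2, 0, 0, 0, 0, 0, 0, 0, 0, 0, 0, 0, 0, 0, 0, 0, 0, 0, 0, 0, 0, 0, 0, 0, 0, 0, 0, 0, 0, 0, 0, 0, 0, 0, 0, 0, 0, -0.04, 0, 0, 0, 0, 0, 0, -0.06, 0, 0, 0, 0, 0, 0, -0.08, 0, 0, 0, 0, 0, 0, -0.08, 0, 0, 0, 0, 0, 0, 0, 0, 0, 0]

```text
validation failed for argument at $.in...
```

Run:
```python
from h import *
p,d,T=see('w4',(('board_a',.105),))
print(T.round(3))
cv2.imwrite('pics/w4.png',p[150:350,130:390,::-1].repeat(3,0).repeat(3,1)[:600,:780])
h=1.2; B=np.array([.539,-.3455]); t=np.array([np.cos(h),np.sin(h)])
q=np.pi/4
```

```text
board_a 0.77 [207. 209. 102.  70.] [ 0.5357 -0.3546] [45. 30.] -0.37 [148. 169. 151.]
[[ 0.257  0.932  0.256  0.532]
 [ 0.659 -0.363  0.659 -0.365]
 [ 0.707 -0.    -0.707  0.089]
 [ 0.     0.     0.     1.   ]]
```

View pics/w4.png

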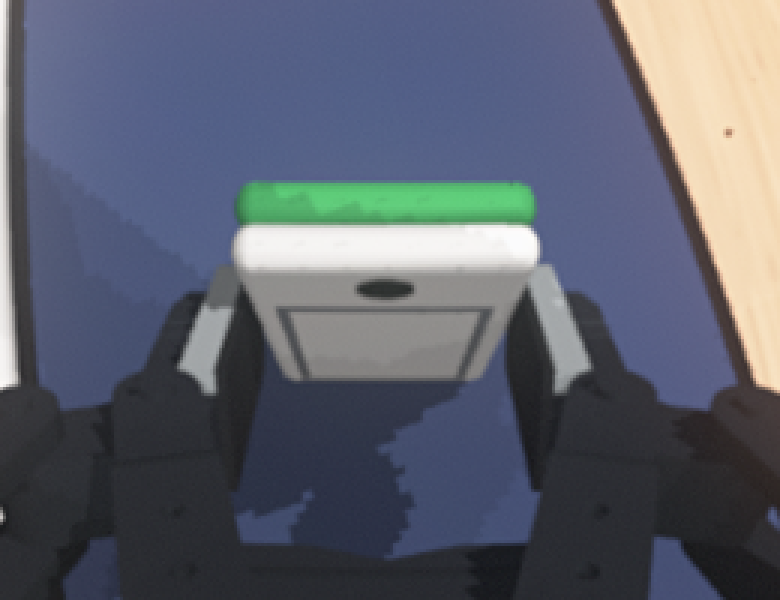

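That call was refused because of a miscounted row, so nothing moved. The crop shows the board upright between the fingertips, its top edge at about (385,225). I'll resend the open and retreat.

Emit:
drive_tool:
  increments: [0.5, 0, 0, 0, 0, 0, 0, 0.4, 0, 0, 0, 0, 0, 0, 0.3, 0, 0, 0, 0, 0, 0, 0.2, 0, 0, 0, 0, 0, 0, 0, 0, 0, 0, 0, 0, 0, 0, 0, 0, 0, 0, 0, 0, 0, 0, 0, 0, 0, 0, 0, 0, 0, 0, -0.04, 0, 0, 0, 0, 0, 0, -0.06, 0, 0, 0, 0, 0, 0, -0.08, 0, 0, 0, 0, 0, 0, -0.08, 0, 0, 0, 0, 0, 0, 0, 0, 0, 0]

```text
time: 20.75
ee_pos: [0.5044, -0.4373, 0.1647]
orientation: [3.135, -0.781, 1.201]
contact_force: [0.3, 0.3, 0.2]
opening: 0.0856
gripper_force: 0.0
```

```bash
cat >> h.py <<'E'
def stands(T,p):
    """standing board: centre xy and yaw of its top edge from the silhouette's top strip (z .105)"""
E
python3 - <<'E'
from h import *
p,d,T=see('w4b',(('board_a',.105),))
m=silhouettes('board_a','wrist')[0]['mask']
hsv=cv2.cvtColor(p,cv2.COLOR_RGB2HSV); g=m&(hsv[...,1]>90)&(hsv[...,0]>40)&(hsv[...,0]<80)
ys,xs=np.nonzero(g); print('green strip',rect(onplane('wrist',np.c_[xs,ys],.105,T)),len(xs))
w=m&~g&(p.min(2)>200); ys,xs=np.nonzero(w); print('white',rect(onplane('wrist',np.c_[xs,ys],.105,T)),len(xs))
print(T.round(3))
E
```

```text
board_a 0.96 [234. 274.  91.  54.] [ 0.5164 -0.4471] [60. 35.] -0.485 [229. 227. 226.]
board_a 0.91 [229. 162.  56.  55.] [ 0.5321 -0.3625] [47. 45.] 1.199 [144. 156. 147.]
green strip (array([0., 0.]), (0.0, 0.0), np.float64(0.0)) 0
white (array([ 0.51701904, -0.44704706]), (58.558231353759766, 33.3446044921875), np.float64(-0.47841385348930565)) 3740
[[ 0.257  0.931  0.26   0.504]
 [ 0.662 -0.366  0.654 -0.437]
 [ 0.704  0.004 -0.71   0.165]
 [ 0.     0.     0.     1.   ]]
```

```bash
cat > st.py <<'E'
from h import *
def standing(z=.105):
    """top strip of a standing board in a new wrist picture: pixels green-ish in the upright board's mask"""
    T=tool(); p,d=snapshot('wrist')
    for m in silhouettes('board_a','wrist')[:3]:
        m=m['mask']; hsv=cv2.cvtColor(p,cv2.COLOR_RGB2HSV)
        g=m&(hsv[...,1]>90)&(hsv[...,0]>40)&(hsv[...,0]<80)
        if g.sum()<60: continue
        ys,xs=np.nonzero(g); print('green',rect(onplane('wrist',np.c_[xs,ys],z,T)),len(xs))
        ys,xs=np.nonzero(m); print('mask',rect(onplane('wrist',np.c_[xs,ys],z,T)))
E
python3 - <<'E'
from st import *
standing()
h=1.2; t=np.array([np.cos(h),np.sin(h)]); q=np.pi/4; B=np.array([.539,-.3455])
T=plan((pose([*(B-.03*t),.20],h,q),4),(pose([*(B+.05*t),.19],h,-q),20))
E
```

```text
green (array([ 0.53921539, -0.34369785]), (44.32505416870117, 6.428340911865234), np.float64(-0.3510355243410883)) 399
mask (array([ 0.53195514, -0.36191547]), (46.54217529296875, 45.31801223754883), np.float64(1.201734131351171))
4 x [0.0455, -0.0, 0.0067, -0.0072, -0.0048, -0.0065]
20 x [0.0122, -0.0, 0.0019, 0.0, -0.9, 0.0]
```

Run:
```python
from h import *
h=1.2; t=np.array([np.cos(h),np.sin(h)]); q=np.pi/4; B=np.array([.5385,-.346])
T=plan((pose([*(B-.03*t),.20],h,q),3),(pose([*(B+.0755*t),.15],h,-q),20),(pose([*(B+.0155*t),.083],h,-q),5))
```

```text
3 x [0.0602, -0.0003, 0.0085, -0.0096, -0.0065, -0.0086]
20 x [0.0155, 0.0, 0.0076, -0.0, -0.9, 0.0]
5 x [0.0025, 0.0, 0.0447, -0.0, 0.0, 0.0]
```

Emit:
drive_tool:
  increments: [0, 0.0602, 0, 0.0085, 0, 0, 0, 0, 0.0602, 0, 0.0085, 0, 0, 0, 0, 0.0602, 0, 0.0085, 0, 0, 0, 0, 0.0155, 0, 0.0076, 0, -0.9, 0, 0, 0.0155, 0, 0.0076, 0, -0.9, 0, 0, 0.0155, 0, 0.0076, 0, -0.9, 0, 0, 0.0155, 0, 0.0076, 0, -0.9, 0, 0, 0.0155, 0, 0.0076, 0, -0.9, 0, 0, 0.0155, 0, 0.0076, 0, -0.9, 0, 0, 0.0155, 0, 0.0076, 0, -0.9, 0, 0, 0.0155, 0, 0.0076, 0, -0.9, 0, 0, 0.0155, 0, 0.0076, 0, -0.9, 0, 0, 0.0155, 0, 0.0076, 0, -0.9, 0, 0, 0.0155, 0, 0.0076, 0, -0.9, 0, 0, 0.0155, 0, 0.0076, 0, -0.9, 0, 0, 0.0155, 0, 0.0076, 0, -0.9, 0, 0, 0.0155, 0, 0.0076, 0, -0.9, 0, 0, 0.0155, 0, 0.0076, 0, -0.9, 0, 0, 0.0155, 0, 0.0076, 0, -0.9, 0, 0, 0.0155, 0, 0.0076, 0, -0.9, 0]

```text
time: 23.0
ee_pos: [0.5639, -0.281, 0.1725]
orientation: [-3.139, 0.553, 1.203]
contact_force: [-0.5, 0.1, -1.6]
opening: 0.0853
gripper_force: 0.0
```

Emit:
drive_tool:
  increments: [0, 0.0155, 0, 0.0076, 0, -0.9, 0, 0, 0.0155, 0, 0.0076, 0, -0.9, 0, 0, 0.0155, 0, 0.0076, 0, -0.9, 0, 0, 0, 0, 0, 0, 0, 0, 0, 0, 0, 0, 0, 0, 0, 0, 0, 0, 0, 0]

```text
validation failed for argument at $.in...
```

Run:
```python
from st import *
print(state()['qpos'].round(3)); 
p,d,T=see('w5',(('board_a',.105),))
standing()
h=1.2; t=np.array([np.cos(h),np.sin(h)]); q=np.pi/4; B=np.array([.5385,-.346])
plan((pose([*(B+.0155*t),.083],h,-q),5))
```

```text
[-0.343  0.655  1.364 -0.596  1.208  0.267]
board_a 0.57 [256. 216.  54.  29.] [ 0.5606 -0.3452] [41. 41.] -0.485 [219. 230. 220.]
green (array([ 0.57576929, -0.33170291]), (18.26732635498047, 4.654253005981445), np.float64(-0.4688739444114516)) 95
mask (array([ 0.57079858, -0.34819299]), (39.361515045166016, 18.66495704650879), np.float64(1.261158310018545))
green (array([ 0.55273914, -0.30786847]), (76.93780517578125, 43.486671447753906), np.float64(1.2133986437676634)) 3688
mask (array([ 0.5538606, -0.3136073]), (88.13690948486328, 44.46916580200195), np.float64(1.1319867413503224))
5 x [0.0057, -0.0001, 0.0491, -0.0044, -0.5441, 0.0069]
```

View pics/w5.png

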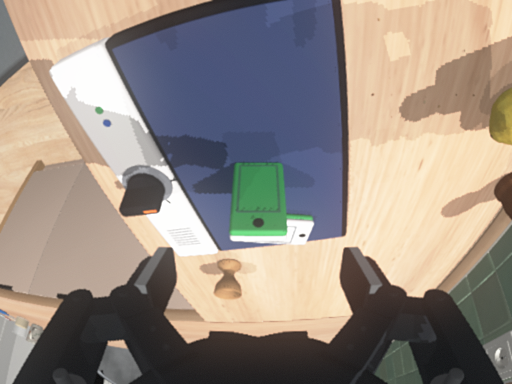

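The second call was again miscounted and refused. The picture shows the board standing with its green face towards the camera at (258,200), as intended. I'll continue.

Emit:
drive_tool:
  increments: [0, 0.0155, 0, 0.0076, 0, -0.9, 0, 0, 0.0155, 0, 0.0076, 0, -0.9, 0, 0, 0.0155, 0, 0.0076, 0, -0.9, 0, 0, 0, 0, 0, 0, 0, 0]

```text
time: 23.6
ee_pos: [0.5668, -0.2725, 0.1531]
orientation: [-3.134, 0.785, 1.206]
contact_force: [0.1, -0.4, -0.6]
opening: 0.0855
gripper_force: 0.0
```

Run:
```python
from h import *
print(state()['qpos'].round(3)); 
T=tool(); p,d=snapshot('wrist')
hsv=cv2.cvtColor(p,cv2.COLOR_RGB2HSV)
ms=[m['mask'] for m in silhouettes('board_a','wrist')]
ms=[(m&(hsv[...,1]>90)&(hsv[...,0]>40)&(hsv[...,0]<80)) for m in ms]
m=max(ms,key=lambda m:m.sum())
o,D=rays('wrist',np.argwhere(m)[:,::-1],T)
# intersect with the green face plane: point F, normal t
h=1.2; t=np.array([np.cos(h),np.sin(h),0]); F=np.array([.5385,-.346,0])+.0075*t
P=o+D*(((F-o)@t)/(D@t))[:,None]; s=np.cross([0,0,1],t)
print(rect(np.c_[(P-F)@s,P[:,2]]))
plan((pose([*(F+.008*t)[:2],.083],h,-np.pi/4),6))
```

```text
[-0.247  0.745  1.375 -0.822  1.275  0.478]
(array([-0.00015737,  0.06744606]), (77.96607208251953, 45.06869888305664), np.float64(-1.5666447650230184))
6 x [0.0029, -0.0003, 0.0371, -0.0036, -0.0048, 0.0005]
```

Emit:
drive_tool:
  increments: [0, 0.0029, 0, 0.0371, 0, 0, 0, 0, 0.0029, 0, 0.0371, 0, 0, 0, 0, 0.0029, 0, 0.0371, 0, 0, 0, 0, 0.0029, 0, 0.0371, 0, 0, 0, 0, 0.0029, 0, 0.0371, 0, 0, 0, 0, 0.0029, 0, 0.0371, 0, 0, 0, 0, 0, 0, 0, 0, 0, 0, 1, 0, 0, 0, 0, 0, 0, 1, 0, 0, 0, 0, 0, 0, 1, 0, 0, 0, 0, 0, 0, 1, 0, 0, 0, 0, 0, 0, 1, 0, 0, 0, 0, 0, 0, 1, 0, 0, 0, 0, 0, 0, 1, 0, 0, 0, 0, 0, 0]

```text
time: 25.1
ee_pos: [0.5468, -0.3275, 0.0882]
orientation: [3.141, 0.786, 1.199]
contact_force: [-0.7, 1.1, 5.4]
opening: 0.0439
gripper_force: 60.8
```

Run:
```python
from h import *
s=state(); print(s['contact_force'],s['opening'],s['qpos'].round(3))
T=tool(); h=1.2; t=np.array([np.cos(h),np.sin(h),0]); B=np.array([.5385,-.346,.065])
M=np.eye(4); M[:3,:3]=np.c_[[0,0,1],np.cross(-t,[0,0,1]),-t]; M[:3,3]=B
rel=np.linalg.inv(T)@M; np.save('rel.npy',rel); print(rel.round(3))
# flat, green up, n down; u = t ; centre towards bed +y 0.09
yf=np.array([.154,.988]); D=np.array([.539,-.346])+.085*yf
S=np.eye(4); S[:3,:3]=np.c_[t,np.cross([0,0,-1],t),[0,0,-1]]; S[:3,3]=[*D,.0325+.002]
up=T.copy(); up[2,3]+=.03
tgt=S@np.linalg.inv(rel); hi=tgt.copy(); hi[2,3]+=.04
plan((up,2),(hi,20),(tgt,3)); print(tgt.round(3))
```

```text
[-0.67011508  1.13539078  5.37694319] 0.04394191237290563 [-0.338  0.815  1.447 -0.902  1.123  0.548]
[[-0.708 -0.    -0.707  0.002]
 [ 0.    -1.     0.    -0.001]
 [-0.707  0.     0.708  0.031]
 [ 0.     0.     0.     1.   ]]
2 x [-0.0265, 0.0, -0.0265, 0.0, 0.0, -0.0]
20 x [-0.0, -0.0, -0.0055, 0.0, 0.0, 0.0]
3 x [0.0, 0.0, 0.0233, 0.0, 0.0, 0.0]
[[-0.257 -0.932 -0.256  0.56 ]
 [-0.659  0.363 -0.659 -0.24 ]
 [ 0.707 -0.    -0.708  0.055]
 [ 0.     0.     0.     1.   ]]
```

Run:
```python
from h import *
T=tool(); h=1.2; t=np.array([np.cos(h),np.sin(h),0]); rel=np.load('rel.npy')
yf=np.array([.154,.988]); D=np.array([.539,-.346])+.085*yf
S=np.eye(4); S[:3,:3]=np.c_[-t,np.cross([0,0,-1],-t),[0,0,-1]]; S[:3,3]=[*D,.0325+.002]
up=T.copy(); up[2,3]+=.03
tgt=S@np.linalg.inv(rel); hi=tgt.copy(); hi[2,3]+=.04
plan((up,2),(hi,20),(tgt,3)); print(tgt.round(3))
X=up.copy()
for k in range(20):
    X=step(X,rows(up,hi,20)); Bd=X@rel
    c=[(Bd@[sx*.04,0,sz*.0075,1])[2] for sx in(1,-1) for sz in(1,-1)]
    if k%3==0: print(k,round(min(c),3),Bd[:2,3].round(3))
```

```text
2 x [-0.0265, 0.0, -0.0265, 0.0, 0.0, -0.0]
20 x [0.0056, -0.0022, 0.003, 0.0004, 0.9, -0.0]
3 x [-0.0235, -0.0001, 0.0239, -0.0002, -0.0, -0.0002]
[[ 0.257  0.932  0.256  0.545]
 [ 0.659 -0.363  0.659 -0.284]
 [ 0.707 -0.    -0.708  0.055]
 [ 0.     0.     0.     1.   ]]
0 0.051 [ 0.539 -0.343]
3 0.04 [ 0.54  -0.333]
6 0.035 [ 0.541 -0.321]
9 0.034 [ 0.544 -0.308]
12 0.039 [ 0.546 -0.294]
15 0.048 [ 0.549 -0.28 ]
18 0.062 [ 0.551 -0.267]
```

Emit:
drive_tool:
  increments: [1, -0.0265, 0, -0.0265, 0, 0, 0, 1, -0.0265, 0, -0.0265, 0, 0, 0, 1, 0.0056, -0.0022, 0.003, 0.0004, 0.9, 0, 1, 0.0056, -0.0022, 0.003, 0.0004, 0.9, 0, 1, 0.0056, -0.0022, 0.003, 0.0004, 0.9, 0, 1, 0.0056, -0.0022, 0.003, 0.0004, 0.9, 0, 1, 0.0056, -0.0022, 0.003, 0.0004, 0.9, 0, 1, 0.0056, -0.0022, 0.003, 0.0004, 0.9, 0, 1, 0.0056, -0.0022, 0.003, 0.0004, 0.9, 0, 1, 0.0056, -0.0022, 0.003, 0.0004, 0.9, 0, 1, 0.0056, -0.0022, 0.003, 0.0004, 0.9, 0, 1, 0.0056, -0.0022, 0.003, 0.0004, 0.9, 0, 1, 0.0056, -0.0022, 0.003, 0.0004, 0.9, 0, 1, 0.0056, -0.0022, 0.003, 0.0004, 0.9, 0, 1, 0.0056, -0.0022, 0.003, 0.0004, 0.9, 0, 1, 0.0056, -0.0022, 0.003, 0.0004, 0.9, 0, 1, 0.0056, -0.0022, 0.003, 0.0004, 0.9, 0, 1, 0.0056, -0.0022, 0.003, 0.0004, 0.9, 0, 1, 0.0056, -0.0022, 0.003, 0.0004, 0.9, 0, 1, 0.0056, -0.0022, 0.003, 0.0004, 0.9, 0]

```text
time: 27.1
ee_pos: [0.5443, -0.2901, 0.0946]
orientation: [3.14, -0.631, 1.201]
contact_force: [0.1, 0.1, -0.6]
opening: 0.0437
gripper_force: 61.2
```

Emit:
drive_tool:
  increments: [1, 0.0056, -0.0022, 0.003, 0.0004, 0.9, 0, 1, 0.0056, -0.0022, 0.003, 0.0004, 0.9, 0, 1, 0, 0, 0, 0, 0, 0]

```text
time: 27.4
ee_pos: [0.5435, -0.2853, 0.0936]
orientation: [-3.139, -0.787, 1.196]
contact_force: [-0.1, -0.4, -1.4]
opening: 0.0434
gripper_force: 61.1
```

Run:
```python
from h import *
s=state(); print(s['contact_force'],s['opening'],s['qpos'].round(3))
p,d,T=see('w6',(('board_a',.075),)); B=T@np.load('rel.npy'); print(B.round(3))
```

```text
[-0.09480765 -0.42263272 -1.41590035] 0.043372529934839615 [-0.906  0.854  1.335  0.66   1.455 -0.785]
board_a 0.68 [215. 181.  88. 137.] [ 0.5515 -0.2642] [83. 47.] 1.202 [ 91. 187. 113.]
[[-0.364 -0.932 -0.001  0.551]
 [-0.932  0.364  0.002 -0.263]
 [-0.002  0.002 -1.     0.073]
 [ 0.     0.     0.     1.   ]]
```

View pics/w6.png

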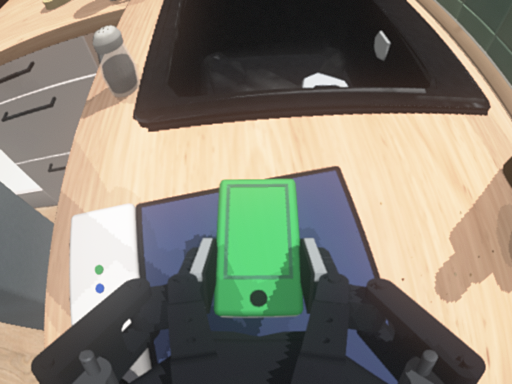

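The board is held flat, green up, at wrist pixel (258,245), clear above the left part of the glass. Lowering it.

Emit:
drive_tool:
  increments: [1, -0.0235, 0, 0.0235, 0, 0, 0, 1, -0.0235, 0, 0.0235, 0, 0, 0, 1, -0.019, 0, 0.019, 0, 0, 0, 1, -0.003, 0, 0.003, 0, 0, 0, 1, 0, 0, 0, 0, 0, 0]

```text
time: 28.0
ee_pos: [0.5441, -0.2837, 0.0543]
orientation: [-3.138, -0.786, 1.197]
contact_force: [-0.2, -0.3, 1.2]
opening: 0.0437
gripper_force: 61.2
```

Emit:
drive_tool:
  increments: [1, -0.002, 0, 0.002, 0, 0, 0, 1, 0, 0, 0, 0, 0, 0]

```text
time: 28.2
ee_pos: [0.5441, -0.2837, 0.0542]
orientation: [-3.139, -0.787, 1.198]
contact_force: [-2.2, 1.3, 5.5]
opening: 0.0437
gripper_force: 61.6
```

Emit:
drive_tool:
  increments: [0.5, 0, 0, 0, 0, 0, 0, 0.4, 0, 0, 0, 0, 0, 0, 0.2, 0, 0, 0, 0, 0, 0, 0, 0, 0, 0, 0, 0, 0, 0, 0, 0, 0, 0, 0, 0, 0, 0, 0, 0, 0, 0, 0, 0, 0, 0, 0, 0, 0, 0, 0, 0, -0.06, 0, 0, 0, 0, 0, 0, -0.08, 0, 0, 0, 0, 0, 0, -0.08, 0, 0, 0, 0, 0, 0, -0.08, 0, 0, 0]

```text
validation failed for argument at $.in...
```

Run:
```python
from h import *
see('w7',(('board_a',.04),))
C=[.522,-.4395]; h=-.483
plan((pose([*C,.20],1.2,0),9),(pose([*C,.16],h,0),20))
```

```text
board_a 0.71 [216. 178.  89. 139.] [ 0.5516 -0.2638] [80. 45.] 1.205 [ 84. 181. 109.]
9 x [-0.0212, 0.0099, -0.0577, -0.0026, -1.0012, -0.0009]
20 x [-0.0, 0.0, 0.005, -0.0, 0.0, 0.9643]
```

Emit:
drive_tool:
  increments: [0.5, 0, 0, 0, 0, 0, 0, 0.4, 0, 0, 0, 0, 0, 0, 0.2, 0, 0, 0, 0, 0, 0, 0, 0, 0, 0, 0, 0, 0, 0, 0, 0, 0, 0, 0, 0, 0, 0, 0, 0, 0, 0, 0, 0, 0, 0, 0, 0, 0, 0, 0, 0, 0, -0.06, 0, 0, 0, 0, 0, 0, -0.08, 0, 0, 0, 0, 0, 0, -0.08, 0, 0, 0, 0, 0, 0, -0.08, 0, 0, 0]

```text
time: 29.4
ee_pos: [0.5131, -0.364, 0.1396]
orientation: [-3.139, -0.785, 1.197]
contact_force: [0.1, -0.2, -0.3]
opening: 0.0855
gripper_force: 0.0
```

Run:
```python
from h import *
see('w7',(('board_a',.04),))
C=[.522,-.4395]; h=-.483
plan((pose([*C,.20],1.2,0),10),(pose([*C,.16],h,0),20))
```

```text
board_a 0.72 [232. 147.  51.  82.] [ 0.5503 -0.2658] [82. 45.] 1.197 [ 99. 200. 123.]
10 x [-0.0081, 0.0087, -0.0218, 0.006, -0.8949, -0.0023]
20 x [-0.0, -0.0, 0.005, -0.0, -0.0, 0.9643]
```

Board A lies green up at about (0.550,-0.266). On to board C.

Emit:
drive_tool:
  increments: [0, -0.0081, 0.0087, -0.0218, 0, -0.895, 0, 0, -0.0081, 0.0087, -0.0218, 0, -0.895, 0, 0, -0.0081, 0.0087, -0.0218, 0, -0.895, 0, 0, -0.0081, 0.0087, -0.0218, 0, -0.895, 0, 0, -0.0081, 0.0087, -0.0218, 0, -0.895, 0, 0, -0.0081, 0.0087, -0.0218, 0, -0.895, 0, 0, -0.0081, 0.0087, -0.0218, 0, -0.895, 0, 0, -0.0081, 0.0087, -0.0218, 0, -0.895, 0, 0, -0.0081, 0.0087, -0.0218, 0, -0.895, 0, 0, -0.0081, 0.0087, -0.0218, 0, -0.895, 0, 0, 0, 0, 0.005, 0, 0, 0.9643, 0, 0, 0, 0.005, 0, 0, 0.9643, 0, 0, 0, 0.005, 0, 0, 0.9643, 0, 0, 0, 0.005, 0, 0, 0.9643, 0, 0, 0, 0.005, 0, 0, 0.9643, 0, 0, 0, 0.005, 0, 0, 0.9643, 0, 0, 0, 0.005, 0, 0, 0.9643, 0, 0, 0, 0.005, 0, 0, 0.9643, 0, 0, 0, 0.005, 0, 0, 0.9643, 0, 0, 0, 0.005, 0, 0, 0.9643]

```text
time: 31.5
ee_pos: [0.5227, -0.4349, 0.1812]
orientation: [-3.135, -0.001, 0.355]
contact_force: [-0.7, 0.4, 0.2]
opening: 0.0855
gripper_force: 0.0
```

Emit:
drive_tool:
  increments: [0, 0, 0, 0.005, 0, 0, 0.9643, 0, 0, 0, 0.005, 0, 0, 0.9643, 0, 0, 0, 0.005, 0, 0, 0.9643, 0, 0, 0, 0.005, 0, 0, 0.9643, 0, 0, 0, 0.005, 0, 0, 0.9643, 0, 0, 0, 0.005, 0, 0, 0.9643, 0, 0, 0, 0.005, 0, 0, 0.9643, 0, 0, 0, 0.005, 0, 0, 0.9643, 0, 0, 0, 0.005, 0, 0, 0.9643, 0, 0, 0, 0.005, 0, 0, 0.9643, 0, 0, 0, 0, 0, 0, 0]

```text
time: 32.6
ee_pos: [0.5225, -0.4347, 0.1611]
orientation: [-3.136, 0.005, -0.483]
contact_force: [-0.2, 0.1, -0.0]
opening: 0.0853
gripper_force: 0.0
```

Run:
```python
from h import *
p,d,T=see('w8',(('board_a',.04),))
p2,d=snapshot('top')
for m in silhouettes('board_a','top')[:3]:
    ys,xs=np.nonzero(m['mask']); print(round(m['score'],2),rect(onplane('top',np.c_[xs,ys],.04)),p2[m['mask']].mean(0))
print(state()['qpos'].round(3))
```

```text
board_a 0.57 [ 64. 216.  74.  50.] [ 0.5527 -0.2681] [85. 49.] 1.206 [ 89. 168. 108.]
board_a 0.57 [235. 144.  60.  93.] [ 0.5254 -0.4415] [81. 47.] -0.479 [233. 231. 231.]
0.65 (array([ 0.55306769, -0.26294449]), (76.12215423583984, 45.261749267578125), np.float64(1.2765840048425563)) [ 87.07211538 160.08173077  83.66826923]
0.53 (array([ 0.51473712, -0.43216553]), (45.591705322265625, 44.78916931152344), np.float64(0.9524297627544551)) [221.19379845 217.14728682 209.60465116]
[-0.809  0.706  1.167  0.003  1.273  1.243]
```

Run:
```python
from h import *
A=[.5245,-.440]; h=-.481; C=[.534,-.376]; h2=1.15
plan((pose([*A,.10],h,0),3),(pose([*A,.047],h,0),4),(pose([*A,.09],h,0),3),(pose([*C,.075],h2,0),20),(pose([*C,.048],h2,0),3))
```

```text
3 x [0.0031, 0.0027, 0.0469, -0.0163, 0.0102, -0.0026]
4 x [0.0, 0.0, 0.0331, -0.0, 0.0, 0.0]
3 x [0.0, 0.0, -0.0358, -0.0, 0.0, 0.0]
20 x [0.0039, -0.0082, 0.0019, -0.0, -0.0, -0.9345]
3 x [-0.0002, -0.0001, 0.0223, -0.0, -0.0, 0.0001]
```

Emit:
drive_tool:
  increments: [0, 0.0031, 0.0027, 0.0469, -0.0163, 0.0102, 0, 0, 0.0031, 0.0027, 0.0469, -0.0163, 0.0102, 0, 0, 0.0031, 0.0027, 0.0469, -0.0163, 0.0102, 0, 0, 0, 0, 0.0331, 0, 0, 0, 0, 0, 0, 0.0331, 0, 0, 0, 0, 0, 0, 0.0331, 0, 0, 0, 0, 0, 0, 0.0331, 0, 0, 0, 0, 0, 0, 0, 0, 0, 0, 1, 0, 0, 0, 0, 0, 0, 1, 0, 0, 0, 0, 0, 0, 1, 0, 0, 0, 0, 0, 0, 1, 0, 0, 0, 0, 0, 0, 1, 0, 0, 0, 0, 0, 0, 1, 0, 0, 0, 0, 0, 0, 1, 0, 0, 0, 0, 0, 0]

```text
time: 34.3
ee_pos: [0.525, -0.4409, 0.0546]
orientation: [3.141, -0.003, -0.484]
contact_force: [-0.3, 0.7, 6.3]
opening: 0.0442
gripper_force: 62.3
```

Emit:
drive_tool:
  increments: [1, 0, 0, -0.0358, 0, 0, 0, 1, 0, 0, -0.0358, 0, 0, 0, 1, 0, 0, -0.0358, 0, 0, 0, 1, 0.0039, -0.0082, 0.0019, 0, 0, -0.9345, 1, 0.0039, -0.0082, 0.0019, 0, 0, -0.9345, 1, 0.0039, -0.0082, 0.0019, 0, 0, -0.9345, 1, 0.0039, -0.0082, 0.0019, 0, 0, -0.9345, 1, 0.0039, -0.0082, 0.0019, 0, 0, -0.9345, 1, 0.0039, -0.0082, 0.0019, 0, 0, -0.9345, 1, 0.0039, -0.0082, 0.0019, 0, 0, -0.9345, 1, 0.0039, -0.0082, 0.0019, 0, 0, -0.9345, 1, 0.0039, -0.0082, 0.0019, 0, 0, -0.9345, 1, 0.0039, -0.0082, 0.0019, 0, 0, -0.9345]

```text
time: 35.6
ee_pos: [0.5435, -0.4104, 0.0899]
orientation: [3.14, -0.001, 0.335]
contact_force: [0.4, -0.4, -0.4]
opening: 0.0441
gripper_force: 61.6
```

Emit:
drive_tool:
  increments: [1, 0.0039, -0.0082, 0.0019, 0, 0, -0.9345, 1, 0.0039, -0.0082, 0.0019, 0, 0, -0.9345, 1, 0.0039, -0.0082, 0.0019, 0, 0, -0.9345, 1, 0.0039, -0.0082, 0.0019, 0, 0, -0.9345, 1, 0.0039, -0.0082, 0.0019, 0, 0, -0.9345, 1, 0.0039, -0.0082, 0.0019, 0, 0, -0.9345, 1, 0.0039, -0.0082, 0.0019, 0, 0, -0.9345, 1, 0.0039, -0.0082, 0.0019, 0, 0, -0.9345, 1, 0.0039, -0.0082, 0.0019, 0, 0, -0.9345, 1, 0.0039, -0.0082, 0.0019, 0, 0, -0.9345, 1, 0, 0, 0, 0, 0, 0, 1, 0, 0, 0, 0, 0, 0]

```text
time: 36.8
ee_pos: [0.5346, -0.3764, 0.0819]
orientation: [3.14, 0.001, 1.145]
contact_force: [0.2, 0.3, -0.5]
opening: 0.0438
gripper_force: 61.6
```

Run:
```python
from h import *
s=state(); print(s['opening'],s['contact_force'],s['time'])
see('w9',(('board_a',.04),))
```

```text
0.043771526055553324 [ 0.1947503   0.30210021 -0.52533939] 36.8
board_a 0.62 [159.   2.  88. 119.] [ 0.5507 -0.2681] [71. 46.] 1.204 [ 67. 148.  89.]
board_a 0.62 [209. 181.  98. 137.] [ 0.5289 -0.3896] [99. 55.] 1.15 [190. 189. 187.]
```

Emit:
drive_tool:
  increments: [1, 0, 0, 0.022, 0, 0, 0, 1, 0, 0, 0.022, 0, 0, 0, 1, 0, 0, 0.022, 0, 0, 0, 1, 0, 0, 0.0055, 0, 0, 0, 1, 0, 0, 0, 0, 0, 0]

```text
time: 37.4
ee_pos: [0.5343, -0.3762, 0.0534]
orientation: [3.141, 0.0, 1.147]
contact_force: [-4.2, 3.1, 11.3]
opening: 0.0441
gripper_force: 66.7
```

Run:
```python
from h import *
s=state(); print(s['opening'],s['contact_force'],s['ee_pos'],s['orientation'])
h=s['orientation'][2]; t=np.array([np.cos(h),np.sin(h)]); B=s['ee_pos'][:2]; q=np.pi/4
g=B+.018*t
plan((pose([*B,.11],h,0),2),(pose([*g,.12],h,-q),10),(pose([*g,.048],h,-q),4))
```

```text
0.04410257178652644 [-4.22815505  3.14817638 11.3485823 ] [ 0.53426042 -0.37620771  0.05335956] [3.14122562e+00 4.24357874e-04 1.14715066e+00]
2 x [-0.0, 0.0, -0.0783, 0.0021, 0.0024, 0.0]
10 x [0.0046, 0.0, -0.004, 0.0, -0.9, -0.0]
4 x [0.0319, 0.0, 0.0319, 0.0, 0.0, -0.0]
```

Emit:
drive_tool:
  increments: [0.5, 0, 0, 0, 0, 0, 0, 0.3, 0, 0, 0, 0, 0, 0, 0, 0, 0, 0, 0, 0, 0, 0, 0, 0, 0, 0, 0, 0, 0, 0, 0, 0, 0, 0, 0, 0, 0, 0, 0, 0, 0, 0, 0, 0, 0, -0.0783, 0, 0, 0, 0, 0, 0, -0.0783, 0, 0, 0, 0, 0.0046, 0, -0.004, 0, -0.9, 0, 0, 0.0046, 0, -0.004, 0, -0.9, 0, 0, 0.0046, 0, -0.004, 0, -0.9, 0, 0, 0.0046, 0, -0.004, 0, -0.9, 0, 0, 0.0046, 0, -0.004, 0, -0.9, 0, 0, 0.0046, 0, -0.004, 0, -0.9, 0, 0, 0.0046, 0, -0.004, 0, -0.9, 0, 0, 0.0046, 0, -0.004, 0, -0.9, 0, 0, 0.0046, 0, -0.004, 0, -0.9, 0, 0, 0.0046, 0, -0.004, 0, -0.9, 0]

```text
time: 39.2
ee_pos: [0.5438, -0.3557, 0.1237]
orientation: [3.14, 0.789, 1.146]
contact_force: [-0.2, -0.4, -0.4]
opening: 0.0849
gripper_force: 0.0
```

Emit:
drive_tool:
  increments: [0, 0, 0, 0, 0, 0, 0]

```text
time: 39.3
ee_pos: [0.5437, -0.3541, 0.1216]
orientation: [-3.137, 0.786, 1.153]
contact_force: [-0.1, -0.0, 0.2]
opening: 0.0852
gripper_force: 0.0
```

Run:
```python
from h import *
print(state()['qpos'].round(3))
see('w10',(('board_a',.04),))
h=1.147; t=np.array([np.cos(h),np.sin(h)]); B=np.array([.5343,-.3762]); q=np.pi/4
plan((pose([*(B+.018*t),.048],h,-q),4))
```

```text
[-0.379  0.789  1.386 -0.867  1.186  0.476]
board_a 0.83 [127.   0. 119.  79.] [ 0.5467 -0.2791] [46. 45.] -0.366 [ 79. 173. 105.]
board_a 0.66 [218. 104.  83.  84.] [ 0.5372 -0.3699] [91. 45.] 1.142 [197. 204. 197.]
4 x [0.0311, -0.0, 0.0315, 0.0011, -0.0047, 0.0027]
```

Emit:
drive_tool:
  increments: [0, 0.0311, 0, 0.0315, 0, 0, 0, 0, 0.0311, 0, 0.0315, 0, 0, 0, 0, 0.0311, 0, 0.0315, 0, 0, 0, 0, 0.0311, 0, 0.0315, 0, 0, 0, 0, 0, 0, 0, 0, 0, 0, 1, 0, 0, 0, 0, 0, 0, 1, 0, 0, 0, 0, 0, 0, 1, 0, 0, 0, 0, 0, 0, 1, 0, 0, 0, 0, 0, 0, 1, 0, 0, 0, 0, 0, 0, 1, 0, 0, 0, 0, 0, 0, 1, 0, 0, 0, 0, 0, 0]

```text
time: 40.6
ee_pos: [0.544, -0.3565, 0.054]
orientation: [3.138, 0.786, 1.145]
contact_force: [0.6, 2.5, 6.1]
opening: 0.0438
gripper_force: 61.5
```

Run:
```python
from h import *
s=state(); print(s['contact_force'],s['opening'],s['qpos'].round(3))
T=tool(); h=1.147
t=np.array([np.cos(h),np.sin(h),0]); B=np.array([.5343,-.3762,.0325])
M=np.eye(4); M[:3,:3]=np.c_[t,np.cross([0,0,1],t),[0,0,1]]; M[:3,3]=B
rel=np.linalg.inv(T)@M; np.save('rel.npy',rel); print(rel.round(3))
S=np.eye(4); S[:3,:3]=np.c_[[0,0,1],np.cross(-t,[0,0,1]),-t]; S[:3,3]=[.5343,-.3762,.025+.04+.002]
up=T.copy(); up[2,3]+=.05
tgt=S@np.linalg.inv(rel); hi=tgt.copy(); hi[2,3]+=.02
plan((up,2),(hi,20),(tgt,2)); print(tgt.round(3)[:,3])
```

```text
[0.63292578 2.4802512  6.14477843] 0.0438369639655473 [-0.383  0.884  1.409 -0.912  1.107  0.581]
[[ 0.707 -0.001 -0.708 -0.   ]
 [ 0.001 -1.     0.002 -0.001]
 [-0.708 -0.002 -0.707  0.031]
 [ 0.     0.     0.     1.   ]]
2 x [-0.0442, 0.0002, -0.0442, -0.0, 0.0, -0.0]
20 x [-0.0061, 0.0, -0.0005, 0.0011, 0.9, 0.0021]
2 x [-0.0177, 0.0, 0.0183, -0.0003, -0.0, -0.0003]
[ 0.526 -0.396  0.089  1.   ]
```

Emit:
drive_tool:
  increments: [1, -0.0442, 0, -0.0442, 0, 0, 0, 1, -0.0442, 0, -0.0442, 0, 0, 0, 1, -0.0061, 0, -0.0005, 0.0011, 0.9, 0.0021, 1, -0.0061, 0, -0.0005, 0.0011, 0.9, 0.0021, 1, -0.0061, 0, -0.0005, 0.0011, 0.9, 0.0021, 1, -0.0061, 0, -0.0005, 0.0011, 0.9, 0.0021, 1, -0.0061, 0, -0.0005, 0.0011, 0.9, 0.0021, 1, -0.0061, 0, -0.0005, 0.0011, 0.9, 0.0021, 1, -0.0061, 0, -0.0005, 0.0011, 0.9, 0.0021, 1, -0.0061, 0, -0.0005, 0.0011, 0.9, 0.0021, 1, -0.0061, 0, -0.0005, 0.0011, 0.9, 0.0021, 1, -0.0061, 0, -0.0005, 0.0011, 0.9, 0.0021]

```text
time: 41.8
ee_pos: [0.5345, -0.3753, 0.1146]
orientation: [3.141, -0.003, 1.145]
contact_force: [-0.3, -0.7, -0.9]
opening: 0.0442
gripper_force: 61.0
```

Emit:
drive_tool:
  increments: [1, -0.0061, 0, -0.0005, 0.0011, 0.9, 0.0021, 1, -0.0061, 0, -0.0005, 0.0011, 0.9, 0.0021, 1, -0.0061, 0, -0.0005, 0.0011, 0.9, 0.0021, 1, -0.0061, 0, -0.0005, 0.0011, 0.9, 0.0021, 1, -0.0061, 0, -0.0005, 0.0011, 0.9, 0.0021, 1, -0.0061, 0, -0.0005, 0.0011, 0.9, 0.0021, 1, -0.0061, 0, -0.0005, 0.0011, 0.9, 0.0021, 1, -0.0061, 0, -0.0005, 0.0011, 0.9, 0.0021, 1, -0.0061, 0, -0.0005, 0.0011, 0.9, 0.0021, 1, -0.0061, 0, -0.0005, 0.0011, 0.9, 0.0021, 1, 0, 0, 0, 0, 0, 0, 1, 0, 0, 0, 0, 0, 0]

```text
time: 43.0
ee_pos: [0.5249, -0.3963, 0.1074]
orientation: [-3.138, -0.784, 1.141]
contact_force: [-0.1, 0.0, -0.1]
opening: 0.0436
gripper_force: 61.1
```

```bash
cat > chk.py <<'E'
from h import *
import sys
# does the board's mask agree with where rel says it is? project its 8 corners into the wrist picture
def proj(P,T):
    c=camera_info('wrist'); K=c['mtx']; M=np.linalg.inv(T@c['mount']); X=np.c_[P,np.ones(len(P))]@M.T
    r=np.linalg.norm(X[:,:2],axis=1); a=np.arctan2(r,X[:,2]); return K[:2,2]+K[0,0]*X[:,:2]/r[:,None]*a[:,None]
T=tool(); p,d=snapshot('wrist'); B=T@np.load('rel.npy')
C=np.array([[x*.04,y*.023,z*.0075,1] for x in(1,-1) for y in(1,-1) for z in(1,-1)])
uv=proj((C@B.T)[:,:3],T); print('pred box',uv.min(0).round(),uv.max(0).round())
for m in silhouettes('board_a','wrist')[:3]: b=np.array(m['box']); print(round(m['score'],2),b[:2].round(),(b[:2]+b[2:]).round(),p[m['mask']].mean(0).round())
s=state(); print(B[:3,3].round(3),s['opening'],s['contact_force'].round(1),s['time'])
E
python3 chk.py
```

```text
pred box [203. 204.] [310. 274.]
0.97 [197. 108.] [252. 192.] [ 98. 193. 120.]
0.62 [207. 211.] [312. 276.] [149. 168. 152.]
[ 0.533 -0.376  0.085] 0.04387883515098463 [ 0.4  0.2 -0. ] 43.1
```

Emit:
drive_tool:
  increments: [1, -0.0155, 0, 0.0155, 0, 0, 0, 1, -0.0155, 0, 0.0155, 0, 0, 0, 1, -0.003, 0, 0.003, 0, 0, 0, 1, 0, 0, 0, 0, 0, 0]

```text
time: 43.5
ee_pos: [0.5251, -0.3958, 0.0883]
orientation: [-3.138, -0.786, 1.142]
contact_force: [0.3, 0.6, -0.8]
opening: 0.0437
gripper_force: 61.1
```

Emit:
drive_tool:
  increments: [1, -0.002, 0, 0.002, 0, 0, 0, 1, 0, 0, 0, 0, 0, 0]

```text
time: 43.7
ee_pos: [0.5252, -0.3963, 0.0878]
orientation: [-3.14, -0.785, 1.143]
contact_force: [0.0, 0.3, 0.3]
opening: 0.044
gripper_force: 61.1
```

Emit:
drive_tool:
  increments: [1, -0.002, 0, 0.002, 0, 0, 0, 1, 0, 0, 0, 0, 0, 0]

```text
time: 43.9
ee_pos: [0.5252, -0.3963, 0.0877]
orientation: [-3.141, -0.786, 1.144]
contact_force: [-1.0, -0.0, 5.4]
opening: 0.0437
gripper_force: 61.5
```

Contact. Release and retreat.

Emit:
drive_tool:
  increments: [0.5, 0, 0, 0, 0, 0, 0, 0.4, 0, 0, 0, 0, 0, 0, 0.2, 0, 0, 0, 0, 0, 0, 0, 0, 0, 0, 0, 0, 0, 0, 0, 0, 0, 0, 0, 0, 0, 0, 0, 0, 0, 0, 0, 0, 0, 0, 0, 0, 0, 0, 0, 0, 0, -0.06, 0, 0, 0, 0, 0, 0, -0.08, 0, 0, 0, 0, 0, 0, -0.08, 0, 0, 0, 0, 0, 0, -0.04, 0, 0, 0]

```text
time: 45.0
ee_pos: [0.4942, -0.4653, 0.1622]
orientation: [3.14, -0.783, 1.144]
contact_force: [0.7, -0.4, -0.4]
opening: 0.085
gripper_force: 0.0
```

Run:
```python
from st import *
standing()
h=1.143; t=np.array([np.cos(h),np.sin(h)]); q=np.pi/4; B=np.array([.533,-.376])
plan((pose([*(B-.03*t),.20],h,q),3),(pose([*(B+.0755*t),.15],h,-q),20))
```

```text
green (array([ 0.53470203, -0.37496265]), (43.98933792114258, 5.704941749572754), np.float64(-0.4267826168037221)) 350
mask (array([ 0.52633209, -0.39348203]), (46.35087203979492, 44.74421310424805), np.float64(1.144013709991175))
green (array([ 0.53359381, -0.32210474]), (60.55766296386719, 33.53458786010742), np.float64(1.1953820926771686)) 1889
mask (array([ 0.53264227, -0.32400314]), (64.78785705566406, 33.91293716430664), np.float64(1.1953820926771686))
3 x [0.0622, -0.0015, 0.012, 0.0086, 0.0115, 0.0026]
20 x [0.0155, -0.0, 0.0076, 0.0, -0.9, 0.0]
```

Emit:
drive_tool:
  increments: [0, 0.0622, -0.0015, 0.012, 0, 0, 0, 0, 0.0622, -0.0015, 0.012, 0, 0, 0, 0, 0.0622, -0.0015, 0.012, 0, 0, 0, 0, 0.0155, 0, 0.0076, 0, -0.9, 0, 0, 0.0155, 0, 0.0076, 0, -0.9, 0, 0, 0.0155, 0, 0.0076, 0, -0.9, 0, 0, 0.0155, 0, 0.0076, 0, -0.9, 0, 0, 0.0155, 0, 0.0076, 0, -0.9, 0, 0, 0.0155, 0, 0.0076, 0, -0.9, 0, 0, 0.0155, 0, 0.0076, 0, -0.9, 0, 0, 0.0155, 0, 0.0076, 0, -0.9, 0, 0, 0.0155, 0, 0.0076, 0, -0.9, 0, 0, 0.0155, 0, 0.0076, 0, -0.9, 0]

```text
time: 46.4
ee_pos: [0.5472, -0.3424, 0.2002]
orientation: [-3.139, 0.003, 1.146]
contact_force: [0.2, -0.8, -1.1]
opening: 0.0854
gripper_force: 0.0
```

Emit:
drive_tool:
  increments: [0, 0.0155, 0, 0.0076, 0, -0.9, 0, 0, 0.0155, 0, 0.0076, 0, -0.9, 0, 0, 0.0155, 0, 0.0076, 0, -0.9, 0, 0, 0.0155, 0, 0.0076, 0, -0.9, 0, 0, 0.0155, 0, 0.0076, 0, -0.9, 0, 0, 0.0155, 0, 0.0076, 0, -0.9, 0, 0, 0.0155, 0, 0.0076, 0, -0.9, 0, 0, 0.0155, 0, 0.0076, 0, -0.9, 0, 0, 0.0155, 0, 0.0076, 0, -0.9, 0, 0, 0.0155, 0, 0.0076, 0, -0.9, 0, 0, 0, 0, 0, 0, 0, 0]

```text
time: 47.5
ee_pos: [0.5658, -0.2986, 0.1484]
orientation: [-3.129, 0.786, 1.157]
contact_force: [0.3, -0.8, -0.8]
opening: 0.0854
gripper_force: 0.0
```

Run:
```python
from h import *
print(state()['qpos'].round(3)); 
T=tool(); p,d=snapshot('wrist'); cv2.imwrite('pics/w11.png',p[:,:,::-1])
hsv=cv2.cvtColor(p,cv2.COLOR_RGB2HSV)
h=1.143; t=np.array([np.cos(h),np.sin(h),0]); F=np.array([.533,-.377,0])+.0075*t
for m in silhouettes('board_a','wrist')[:3]:
    print(m['score'],m['box']); m=m['mask']&(hsv[...,1]>90)&(hsv[...,0]>40)&(hsv[...,0]<80)
    if m.sum()<200: continue
    o,D=rays('wrist',np.argwhere(m)[:,::-1],T)
    P=o+D*(((F-o)@t)/(D@t))[:,None]; s=np.cross([0,0,1],t)
    print(rect(np.c_[(P-F)@s,P[:,2]]))
plan((pose([*(F+.008*t)[:2],.083],h,-np.pi/4),6))
```

```text
[-0.288  0.773  1.332 -0.815  1.295  0.471]
0.89 [230.1, 157.5, 62.7, 89.6]
(array([-0.00101808,  0.06718262]), (78.00191497802734, 45.13674545288086), np.float64(-1.5572749929276708))
0.75 [158.8, 0.0, 97.0, 119.6]
(array([ 0.07637875, -0.13379768]), (236.9811553955078, 129.50759887695312), np.float64(-1.462456611706898))
6 x [0.0001, 0.0006, 0.0376, -0.0013, -0.0029, 0.0091]
```

Emit:
drive_tool:
  increments: [0, 0.0001, 0.0006, 0.0376, 0, 0, 0.009, 0, 0.0001, 0.0006, 0.0376, 0, 0, 0.009, 0, 0.0001, 0.0006, 0.0376, 0, 0, 0.009, 0, 0.0001, 0.0006, 0.0376, 0, 0, 0.009, 0, 0.0001, 0.0006, 0.0376, 0, 0, 0.009, 0, 0.0001, 0.0006, 0.0376, 0, 0, 0.009, 0, 0, 0, 0, 0, 0, 0, 1, 0, 0, 0, 0, 0, 0, 1, 0, 0, 0, 0, 0, 0, 1, 0, 0, 0, 0, 0, 0, 1, 0, 0, 0, 0, 0, 0, 1, 0, 0, 0, 0, 0, 0, 1, 0, 0, 0, 0, 0, 0, 1, 0, 0, 0, 0, 0, 0]

```text
time: 49.0
ee_pos: [0.5418, -0.3601, 0.0893]
orientation: [3.137, 0.786, 1.138]
contact_force: [0.8, 0.8, 5.6]
opening: 0.0443
gripper_force: 61.3
```

Run:
```python
from h import *
s=state(); print(s['contact_force'],s['opening'])
T=tool(); h=s['orientation'][2]; t=np.array([np.cos(h),np.sin(h),0]); B=np.array([.533,-.377,.065])
M=np.eye(4); M[:3,:3]=np.c_[[0,0,1],np.cross(-t,[0,0,1]),-t]; M[:3,3]=B
rel=np.linalg.inv(T)@M; np.save('rel.npy',rel); print(rel.round(3))
D=np.array([.539,-.346])-.065*np.array([.154,.988]); print('D',D)
S=np.eye(4); S[:3,:3]=np.c_[-t,np.cross([0,0,-1],-t),[0,0,-1]]; S[:3,3]=[*D,.0325+.002]
up=T.copy(); up[2,3]+=.035
tgt=S@np.linalg.inv(rel); hi=tgt.copy(); hi[2,3]+=.04
plan((up,2),(hi,20),(tgt,3)); print(tgt.round(3)[:,3])
X=up.copy()
for k in range(20):
    X=step(X,rows(up,hi,20)); Bd=X@rel
    c=[(Bd@[sx*.04,0,sz*.0075,1])[2] for sx in(1,-1) for sz in(1,-1)]
    if k%3==0: print(k,round(min(c),3),Bd[:2,3].round(3))
```

```text
[0.7909373  0.82700284 5.5660577 ] 0.044290377530951865
[[-0.708 -0.    -0.707  0.004]
 [ 0.003 -1.    -0.003 -0.001]
 [-0.707 -0.005  0.708  0.031]
 [ 0.     0.     0.     1.   ]]
D [ 0.52899 -0.41022]
2 x [-0.031, 0.0002, -0.0309, -0.0, 0.0, -0.0]
20 x [-0.0102, 0.0013, 0.0047, 0.0, 0.9, 0.0044]
3 x [-0.0237, -0.0004, 0.0234, -0.0002, -0.0001, 0.0002]
[ 0.52  -0.433  0.053  1.   ]
0 0.06 [ 0.533 -0.379]
3 0.059 [ 0.531 -0.386]
6 0.059 [ 0.53  -0.392]
9 0.06 [ 0.529 -0.398]
12 0.062 [ 0.528 -0.403]
15 0.064 [ 0.528 -0.407]
18 0.066 [ 0.529 -0.41 ]
```

Emit:
drive_tool:
  increments: [1, -0.031, 0, -0.031, 0, 0, 0, 1, -0.031, 0, -0.031, 0, 0, 0, 1, -0.0102, 0.0013, 0.0047, 0, 0.9, 0.0044, 1, -0.0102, 0.0013, 0.0047, 0, 0.9, 0.0044, 1, -0.0102, 0.0013, 0.0047, 0, 0.9, 0.0044, 1, -0.0102, 0.0013, 0.0047, 0, 0.9, 0.0044, 1, -0.0102, 0.0013, 0.0047, 0, 0.9, 0.0044, 1, -0.0102, 0.0013, 0.0047, 0, 0.9, 0.0044, 1, -0.0102, 0.0013, 0.0047, 0, 0.9, 0.0044, 1, -0.0102, 0.0013, 0.0047, 0, 0.9, 0.0044, 1, -0.0102, 0.0013, 0.0047, 0, 0.9, 0.0044, 1, -0.0102, 0.0013, 0.0047, 0, 0.9, 0.0044]

```text
time: 50.2
ee_pos: [0.5278, -0.4024, 0.1255]
orientation: [3.135, -0.003, 1.138]
contact_force: [-0.0, 0.3, -0.3]
opening: 0.0439
gripper_force: 61.2
```

Emit:
drive_tool:
  increments: [1, -0.0102, 0.0013, 0.0047, 0, 0.9, 0.0044, 1, -0.0102, 0.0013, 0.0047, 0, 0.9, 0.0044, 1, -0.0102, 0.0013, 0.0047, 0, 0.9, 0.0044, 1, -0.0102, 0.0013, 0.0047, 0, 0.9, 0.0044, 1, -0.0102, 0.0013, 0.0047, 0, 0.9, 0.0044, 1, -0.0102, 0.0013, 0.0047, 0, 0.9, 0.0044, 1, -0.0102, 0.0013, 0.0047, 0, 0.9, 0.0044, 1, -0.0102, 0.0013, 0.0047, 0, 0.9, 0.0044, 1, -0.0102, 0.0013, 0.0047, 0, 0.9, 0.0044, 1, -0.0102, 0.0013, 0.0047, 0, 0.9, 0.0044, 1, 0, 0, 0, 0, 0, 0, 1, 0, 0, 0, 0, 0, 0]

```text
time: 51.4
ee_pos: [0.5192, -0.4327, 0.093]
orientation: [3.137, -0.783, 1.137]
contact_force: [0.1, -0.9, -0.8]
opening: 0.044
gripper_force: 61.1
```

```bash
python3 chk.py
```

```text
pred box [210. 172.] [303. 313.]
0.87 [183.  73.] [239. 145.] [ 94. 182. 115.]
0.72 [212. 176.] [305. 316.] [ 76. 165.  99.]
[ 0.529 -0.41   0.074] 0.04392585566582121 [-0.   0.3  0.1] 51.5
```

Emit:
drive_tool:
  increments: [1, -0.0235, 0, 0.0235, 0, 0, 0, 1, -0.0235, 0, 0.0235, 0, 0, 0, 1, -0.0195, 0, 0.0195, 0, 0, 0, 1, -0.0025, 0, 0.0025, 0, 0, 0, 1, 0, 0, 0, 0, 0, 0]

```text
time: 52.0
ee_pos: [0.5193, -0.4319, 0.0525]
orientation: [3.14, -0.786, 1.135]
contact_force: [0.4, -0.1, -0.8]
opening: 0.044
gripper_force: 61.1
```

Emit:
drive_tool:
  increments: [1, -0.002, 0, 0.002, 0, 0, 0, 1, 0, 0, 0, 0, 0, 0]

```text
time: 52.2
ee_pos: [0.5193, -0.432, 0.0524]
orientation: [3.14, -0.786, 1.136]
contact_force: [-0.6, 2.2, 3.8]
opening: 0.044
gripper_force: 61.3
```

Contact. Release, retreat, then go above the knob.

Emit:
drive_tool:
  increments: [0.5, 0, 0, 0, 0, 0, 0, 0.4, 0, 0, 0, 0, 0, 0, 0.2, 0, 0, 0, 0, 0, 0, 0, 0, 0, 0, 0, 0, 0, 0, 0, 0, 0, 0, 0, 0, 0, 0, 0, 0, 0, 0, 0, 0, 0, 0, 0, 0, 0, 0, 0, 0, 0, -0.06, 0, 0, 0, 0, 0, 0, -0.08, 0, 0, 0, 0, 0, 0, -0.08, 0, 0, 0, 0, 0, 0, -0.08, 0, 0, 0]

```text
time: 53.3
ee_pos: [0.4829, -0.5097, 0.1382]
orientation: [3.139, -0.785, 1.136]
contact_force: [0.0, 1.0, -0.2]
opening: 0.0851
gripper_force: 0.0
```

Run:
```python
from h import *
see(None,(('board_a',.04),))
plan((pose([.45,-.42,.22],1.14,0),10),(pose([.4198,-.327,.16],-.155,0),16))
```

```text
board_a 0.92 [197.  84.  44.  60.] [ 0.5273 -0.3151] [89. 47.] 1.228 [ 96. 187. 119.]
board_a 0.75 [232. 149.  51.  78.] [ 0.5279 -0.4139] [83. 46.] 1.136 [ 93. 192. 119.]
10 x [0.0256, -0.017, -0.0125, 0.0126, -0.8941, -0.0067]
16 x [0.0036, -0.016, 0.0094, -0.0, 0.0, 0.9275]
```

Emit:
drive_tool:
  increments: [0, 0.0256, -0.017, -0.0125, 0, -0.894, 0, 0, 0.0256, -0.017, -0.0125, 0, -0.894, 0, 0, 0.0256, -0.017, -0.0125, 0, -0.894, 0, 0, 0.0256, -0.017, -0.0125, 0, -0.894, 0, 0, 0.0256, -0.017, -0.0125, 0, -0.894, 0, 0, 0.0256, -0.017, -0.0125, 0, -0.894, 0, 0, 0.0256, -0.017, -0.0125, 0, -0.894, 0, 0, 0.0256, -0.017, -0.0125, 0, -0.894, 0, 0, 0.0256, -0.017, -0.0125, 0, -0.894, 0, 0, 0.0256, -0.017, -0.0125, 0, -0.894, 0]

```text
time: 54.4
ee_pos: [0.4511, -0.4155, 0.223]
orientation: [3.14, -0.002, 1.135]
contact_force: [0.2, 0.4, -1.0]
opening: 0.0853
gripper_force: 0.0
```

Emit:
drive_tool:
  increments: [0, 0.0036, -0.016, 0.0094, 0, 0, 0.9275, 0, 0.0036, -0.016, 0.0094, 0, 0, 0.9275, 0, 0.0036, -0.016, 0.0094, 0, 0, 0.9275, 0, 0.0036, -0.016, 0.0094, 0, 0, 0.9275, 0, 0.0036, -0.016, 0.0094, 0, 0, 0.9275, 0, 0.0036, -0.016, 0.0094, 0, 0, 0.9275, 0, 0.0036, -0.016, 0.0094, 0, 0, 0.9275, 0, 0.0036, -0.016, 0.0094, 0, 0, 0.9275, 0, 0.0036, -0.016, 0.0094, 0, 0, 0.9275, 0, 0.0036, -0.016, 0.0094, 0, 0, 0.9275, 0, 0.0036, -0.016, 0.0094, 0, 0, 0.9275, 0, 0.0036, -0.016, 0.0094, 0, 0, 0.9275, 0, 0.0036, -0.016, 0.0094, 0, 0, 0.9275, 0, 0.0036, -0.016, 0.0094, 0, 0, 0.9275, 0, 0.0036, -0.016, 0.0094, 0, 0, 0.9275, 0, 0.0036, -0.016, 0.0094, 0, 0, 0.9275, 0, 0, 0, 0, 0, 0, 0, 0, 0, 0, 0, 0, 0, 0]

```text
time: 56.2
ee_pos: [0.4219, -0.3227, 0.163]
orientation: [-3.137, -0.003, -0.158]
contact_force: [-0.4, 0.6, 0.5]
opening: 0.0851
gripper_force: 0.0
```

Run:
```python
from h import *
p,d,T=see('w12')
plan((pose([.4198,-.327,.050],-.155,0),6))
```

```text
board_a 0.91 [170.  39. 102.  68.] [ 0.5289 -0.3095] [80. 46.] 1.204 [ 76. 163. 100.]
board_a 0.87 [291.  20. 103.  79.] [ 0.5284 -0.41  ] [80. 48.] 1.134 [ 78. 165. 102.]
knob_grip 0.85 [241. 174.  45.  60.] [ 0.4224 -0.3289] [47. 36.] 0.313 [74. 66. 62.]
flatbed 0.58 [100.   0. 325. 235.] [ 0.4946 -0.3384] [306. 232.] 1.418 [118. 124. 142.]
6 x [-0.0008, 0.0017, 0.0448, -0.0077, -0.0067, -0.0106]
```

View pics/w12.png

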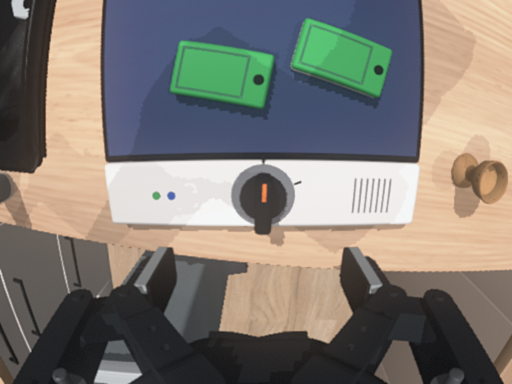

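Both boards lie flat, green up, on the glass at (222,74) and (341,58). Board A was shifted a few cm but is clear of C. The knob is home. Second twist.

Emit:
drive_tool:
  increments: [0, -0.0008, 0.0017, 0.0448, -0.007, -0.006, -0.01, 0, -0.0008, 0.0017, 0.0448, -0.007, -0.006, -0.01, 0, -0.0008, 0.0017, 0.0448, -0.007, -0.006, -0.01, 0, -0.0008, 0.0017, 0.0448, -0.007, -0.006, -0.01, 0, -0.0008, 0.0017, 0.0448, -0.007, -0.006, -0.01, 0, -0.0008, 0.0017, 0.0448, -0.007, -0.006, -0.01, 0, 0, 0, 0, 0, 0, 0, 1, 0, 0, 0, 0, 0, 0, 1, 0, 0, 0, 0, 0, 0, 1, 0, 0, 0, 0, 0, 0, 1, 0, 0, 0, 0, 0, 0, 1, 0, 0, 0, 0, 0, 0, 1, 0, 0, 0, 0, 0, 0, 1, 0, 0, 0, 0, 0, 0, 1, 0, 0, 0, 0, 0, 0, 1, 0, 0, 0, 0, 0, 0, 1, 0, 0, 0, 0, 0, 0]

```text
time: 58.1
ee_pos: [0.4198, -0.3263, 0.0565]
orientation: [-3.141, -0.0, -0.156]
contact_force: [-1.3, 4.0, 5.4]
opening: 0.0134
gripper_force: 58.8
```

Emit:
drive_tool:
  increments: [1, 0, 0, 0, 0, 0, 0.9, 1, 0, 0, 0, 0, 0, 0.9, 1, 0, 0, 0, 0, 0, 0.9, 1, 0, 0, 0, 0, 0, 0.9, 1, 0, 0, 0, 0, 0, 0.9, 1, 0, 0, 0, 0, 0, 0.9, 1, 0, 0, 0, 0, 0, 0.9, 1, 0, 0, 0, 0, 0, 0.9, 1, 0, 0, 0, 0, 0, 0.9, 1, 0, 0, 0, 0, 0, 0.9, 1, 0, 0, 0, 0, 0, 0.9, 1, 0, 0, 0, 0, 0, 0.9, 1, 0, 0, 0, 0, 0, 0.9, 1, 0, 0, 0, 0, 0, 0.9, 1, 0, 0, 0, 0, 0, 0.9, 1, 0, 0, 0, 0, 0, 0.6, 1, 0, 0, 0, 0, 0, 0.3, 1, 0, 0, 0, 0, 0, 0, 1, 0, 0, 0, 0, 0, 0]

```text
time: 60.0
ee_pos: [0.4187, -0.3274, 0.0565]
orientation: [3.139, -0.001, -1.408]
contact_force: [-6.8, -1.9, 5.8]
opening: 0.0133
gripper_force: 64.8
```

```bash
python3 -c "
from h import *
s=state(); print(s['orientation'],s['wrist_torque'],s['opening'])"
```

```text
[ 3.13936603e+00 -7.56245643e-04 -1.40849453e+00] [-0.40156591  1.09856482  1.37197698] 0.013343958829095566
```

The wrist torque shows the knob at its stop. Release and rise.

Emit:
drive_tool:
  increments: [0, 0, 0, 0, 0, 0, 0, 0, 0, 0, 0, 0, 0, 0, 0, 0, 0, 0, 0, 0, 0, 0, 0, 0, 0, 0, 0, 0, 0, 0, 0, 0, 0, 0, 0, 0, 0, 0, 0, 0, 0, 0, 0, 0, 0, 0, 0, 0, 0, 0, 0, 0, 0, 0, 0, 0, 0, 0, 0, -0.05, 0, 0, 0, 0, 0, 0, -0.08, 0, 0, 0, 0, 0, 0, -0.08, 0, 0, -0.9, 0, 0, 0, -0.08, 0, 0, -1, 0, 0, 0, -0.08, 0, 0, -1, 0, 0, 0, 0, 0, 0, -1, 0, 0, 0, 0, 0, 0, -1, 0, 0, 0, 0, 0, 0, -1, 0, 0, 0, 0, 0, 0, -1, 0, 0, 0, 0, 0, 0, -1, 0, 0, 0, 0, 0, 0, -1, 0, 0, 0, 0, 0, 0, -1]

```text
time: 62.0
ee_pos: [0.4196, -0.3267, 0.2038]
orientation: [-3.141, 0.0, -0.545]
contact_force: [0.2, -0.9, 0.3]
opening: 0.0852
gripper_force: 0.0
```

Run:
```python
from h import *
see('w13')
```

```text
board_a 0.68 [140.  68.  86.  61.] [ 0.5289 -0.3101] [81. 47.] 1.198 [ 78. 166. 102.]
board_a 0.62 [229.  19.  89.  50.] [ 0.5279 -0.4105] [80. 49.] 1.144 [ 78. 165. 103.]
knob_grip 0.57 [237. 165.  40.  51.] [ 0.4223 -0.3275] [47. 37.] -0.824 [75. 68. 64.]
flatbed 0.59 [ 68.   0. 330. 250.] [ 0.5033 -0.3407] [306. 243.] 1.408 [120. 125. 143.]
```

View pics/w13.png

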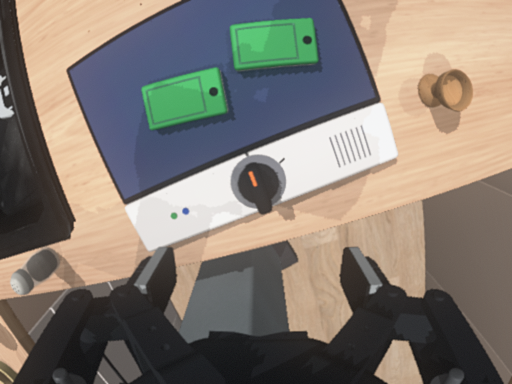

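The final picture shows both boards flat and green up at (185,98) and (274,45), the knob home at (257,180), and the salt shaker and egg cup where they stood. Handing in.

```bash
python3 -c "
from plant import *
print(sign_off())"
```

```text
the job is handed in; nothing more can be done
None
```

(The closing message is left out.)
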